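# Load a balanced bakery tray with leaning jars

## Robot

A 6-joint arm with a two-finger parallel gripper is mounted at the origin on the work surface. World frame = base frame: x ahead of the robot, y to its left, z up, the work surface at z = 0. Lengths are in mm, angles in rad, forces in N, time in s.
With the tool pointing down it reaches from about 350 to 975 mm from the base axis. Payload 7.1 kg.
Tool frame: the origin (TCP) lies at the very end of the fingers, on their centre line; the grasp point (between the pads) lies 19 mm behind it; x points along the fingers, y is the direction in which the jaws open and shut, and the axes are right-handed (so a half turn about x gives the same grasp; the last joint's range is limited). The gripper opens to 88 mm and grips with 3 to 60 N. Pads are 20 mm wide; open, the fingers measure 115 mm over their backs; the gripper's body (75 mm by 178 mm) begins 61 mm behind the grasp point.
Start: joints at [1.294, 0.423, 1.63, -0, 1.089, -0.019], TCP at [159.315, 604.337, 222.675] pointing down, gripper open.
Joint ranges: [-3, 3], [-0.9, 2.11], [0.09, 2.58], [-1.31, 4.45], [0.11, 2.69], [-2.54, 2.54]. Speed limits (rad/s): [2.39, 2.39, 3.01, 3.14, 3.14, 3.14].

## Interface

Orientations are given as a rotation vector (axis times angle).
In Python, from workcell import ctrl gives the robot as it stands. The module is installed in compiled form; this text tells all that it offers.
- The arm moves only by the tool carry_out, never from a script. Its argument "commands" is a list of rows, each a list of 6 numbers: the shift along the tool's x, y, z in m, then the turn, a rotation vector about the tool's x, y, z in degrees. In form: [[tx, ty, tz, rx, ry, rz], ...]. A call has 1 to 8 rows; each row shifts and turns the pose as measured when the row begins, along the tool's axes as they then stand; what a row does not reach is not made up. A row lasts 1/8 s, in which the tool goes at most 62.5 mm and 10.7 degrees, less where a joint would pass 70% of its speed; a pose out of reach is approached as far as the arm can. A call with a gripper value outside its range is refused whole. "grip" is the closure, from 0 (fully open) to 1 (shut), set as the call begins (left out, the last holds). The fingers move at their own pace and stop on an object; the grip force is fixed at half the most. Time passes only in rows, so rows that do not move let the fingers close. It gives the time, the measured TCP pose, the force and the opening at its end, in the units of the state.
- ctrl.get_obs(): the state, without advancing time (a new reading comes with each control period).
- ctrl.get_image(name): name is "scene" or "top"; returns a dict with "pixels" (480x640x3 uint8, blue, green, red), "intrinsics" (3x3 intrinsics, pixels), "rvec" (rotation vector, rad) and "tvec" (3), from world to camera coordinates, as OpenCV has them. Camera axes: x right, y down, z forward; pixel columns grow to the right and rows downward; lengths in mm; the calibration is good to about 2 mm. A picture is of the moment at which its call begins. There is no depth.
- ctrl.close_job(): hands the job in, once; it reports no verdict.
The state is a dict: "t": time; "qpos": joint angles; "qvel": joint speeds; "joint_torque": joint torques, N m; "ee_pos": TCP position; "orientation": TCP orientation; "ft_force": force on the tool from outside, world axes, zero at the start; "moment": the same for the moment, N m; "width": finger opening in mm.
Only numpy, scipy, OpenCV 4.12 (cv2) and the standard library are available. Lean on these libraries where they do the work, as an engineer would, in place of code of your own. Each camera call takes 0.05 s, during which the arm holds its last target. There are 200 camera calls.

## Task

Fill the light three-bay tray that is balanced on the small cake stand with the jars from the display rack: the tall honey jar upright in the middle bay and one jam jar upright in each end bay. The empty tray is light and the stand narrow, so think about what goes in first, set every jar down gently, and do not let the tray tip or slide off its place; leave the mug, the bunny and the shaker as they are.

Things in the scene. Friction and masses are not known exactly. Their poses are not given: they have to be found in the camera images.
- tray: Loose light tray, brown sides, pale floor, 288 x 110 x 40 mm, about 120 g, unfastened on the stand. Origin: centre of underside; x lengthwise, z up. Floor and walls 4 mm thick. Dividers 18 mm high (from the underside) at x = -46, +46 mm: middle bay 88 mm long, end bays 92 mm, centred at x = -94, +94 mm; all 102 mm wide. A jam jar in an end bay tips it unless the honey jar is in the middle.
- stand: Fixed white pedestal cake stand, 70 mm high, round flat top of 90 mm diameter, under the middle of the tray. Origin: centre of its underside on the counter.
- rack: Fixed wooden rack, 300 mm long (its y), 120 mm deep, three pockets at y = -100, 0, +100 mm. Origin: mid-underside; -x side towards the robot. Along the jar's axis, each pocket's back (robot's side, under the leaning jar) is 43 mm high and its cheeks (61 mm apart) 18 mm; above that the jar is free and slides out along its own axis.
- honey: Tall amber honey jar with a brass lid, a plain cylinder 54 mm in diameter, 110 mm long, about 360 g. Origin: centre of its underside; z axis along the jar from base to lid. Starts in any of the rack's three pockets, leaning about 30 degrees from vertical with the lid end towards the robot. 
- jam_a: Short dark red jam jar with a white lid, a plain cylinder 54 mm in diameter, 75 mm long, about 210 g. Origin: centre of its underside; z axis along the jar from base to lid. Starts in any of the rack's three pockets, leaning about 30 degrees from vertical with the lid end towards the robot. The two jam jars are alike.
- jam_b: The other short dark red jam jar with a white lid, 54 mm in diameter, 75 mm long, about 210 g. Origin: centre of its underside; z axis along the jar from base to lid. Starts in any of the rack's three pockets, leaning about 30 degrees from vertical with the lid end towards the robot. 
- cup: Bystander: loose white mug, 72 mm in diameter, 60 mm high, beyond the work. Origin: centre of its underside.
- bunny: Bystander: loose white ceramic bunny figure, 66 mm wide, 171 mm high. Origin: centre of its underside.
- shaker: Bystander: loose white sugar shaker, 60 mm in diameter, 120 mm high. Origin: centre of its underside.
Things that resemble listed ones, but are neither listed nor needed, are in the scene too. Leave any green look-alike of the honey alone.

How it is judged:
By the outcome, as a careful person would: the job done as asked, in the order asked, and still so for the second after the job is handed in, with the robot touching nothing.
It also fails if it takes over 72 s, if anything falls off the work surface, if the arm or the gripper's body presses on something with over 40 N, if the wrist force passes 120 N, or if a joint passes its speed limit or range.

## Working session

There is one attempt and no reset: what is moved stays moved. The work goes in short steps, Python scripts to look and compute and a tool call to move; the robot and the scene stay as the last step left them, time stands still between calls to the robot, and variables do not carry over. Pictures are saved under pics/ and viewed, about 8 in all and at most 12, crops included, and the job is handed in when it is done.

Besides the shell and the picture viewer there is one more tool, called by a JSON object that holds its "fn" and its "kwargs". carry_out: Moves the arm, as the interface text tells. Its arguments: {"type":"object","properties":{"commands":{"type":"array"},"grip":{"type":"number"}},"required":["commands"]}

```bash
mkdir -p pics; cat > h.py <<'E'
import numpy as np, cv2
from workcell import ctrl
from scipy.spatial.transform import Rotation as R
def shot(name,f):
    d=ctrl.get_image(name); cv2.imwrite(f,d["pixels"]); np.savez(f+'.npz',K=d["intrinsics"],r=d["rvec"],t=d["tvec"]); return d
def cam(f):
    c=np.load(f+'.npz'); return np.array(c['K'],float),np.array(c['r'],float).ravel(),np.array(c['t'],float).ravel()
def back(f,u,v,z):
    K,r,t=cam(f); M=R.from_rotvec(r).as_matrix(); o=-M.T@t; d=M.T@np.linalg.inv(K)@[u,v,1]; return o+d*(z-o[2])/d[2]
def proj(f,P):
    K,r,t=cam(f); return cv2.projectPoints(np.atleast_2d(np.array(P,float)),r,t,K,None)[0].reshape(-1,2)
E
python3 - <<'E'
from h import *
for n in("scene","top"):
    d=shot(n,f"pics/{n}0.png"); K,r,t=cam(f"pics/{n}0.png"); print(n,K.tolist(),r,t,(-R.from_rotvec(r).as_matrix().T@t))
o=ctrl.get_obs(); print(o)
E
```

```text
scene [[533.2183628526086, 0.0, 322.43509110723323], [0.0, 533.2183628526086, 237.12053379288972], [0.0, 0.0, 1.0]] [ 0.94648639  2.39496418 -1.18201703] [ 410.19992518 -183.99266282 1663.59039537] [1258.74472019  780.33015061  881.0771065 ]
top [[492.5280895983207, 0.0, 327.38723067585954], [0.0, 492.5280895983207, 235.71011462051638], [0.0, 0.0, 1.0]] [ 2.15857267 -2.20025813  0.05426458] [  17.8453564   567.88090744 1374.5160737 ] [ 475.3341938   -15.39000986 1409.22750841]
{'t': 0.1, 'qpos': array([ 1.29401530e+00,  4.23754514e-01,  1.63060130e+00,  2.04690222e-05,
        1.08863459e+00, -1.89673386e-02]), 'qvel': array([-4.59138225e-05,  7.87805663e-04, -4.23945077e-04, -2.83783631e-04,
       -3.86614240e-04, -1.40496240e-03]), 'joint_torque': array([-1.25339029e-03, -5.45611882e+01, -2.74322301e+01,  6.44068583e-02,
        1.88247801e-02, -6.21368940e-05]), 'ee_pos': array([159.16532637, 603.86719584, 221.9904557 ]), 'orientation': array([ 0.20131253,  1.56152786, -0.20348494]), 'ft_force': array([-0.64009386, -0.21161217, -0.45594945]), 'moment': array([ 0.00766013,  0.01321955, -0.03689771]), 'width': 88.03633436476504}
```

View pics/scene0.png

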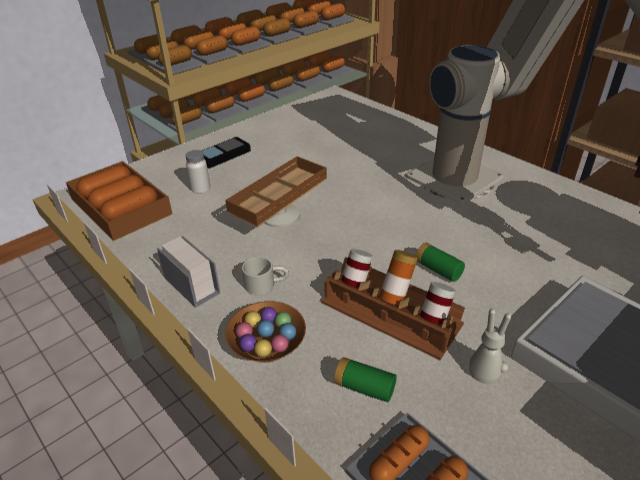

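View pics/top0.png

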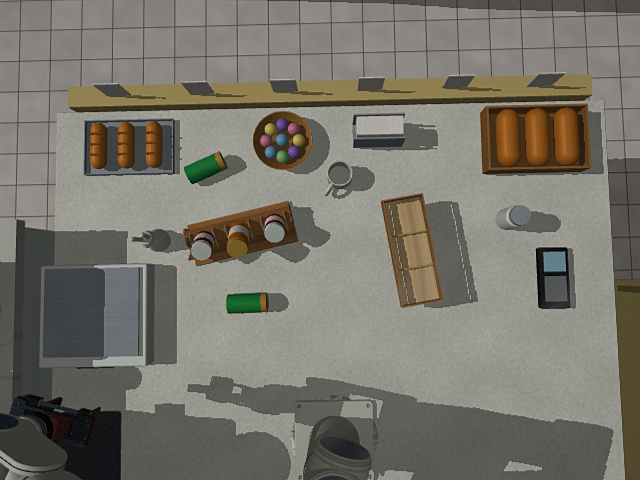

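The scene view shows the tray around (278,190), and the rack around (395,305) with honey in its middle pocket and a jam jar on each side. In the top view the tray is at (411,250) and the rack at (240,233). Green decoys lie on the counter. Next I'll enlarge crops.

```bash
python3 - <<'E'
import cv2,numpy as np
t=cv2.imread('pics/top0.png'); s=cv2.imread('pics/scene0.png')
a=cv2.resize(t[190:310,170:310],None,fx=5,fy=5,interpolation=cv2.INTER_CUBIC)
b=cv2.resize(t[185:315,370:460],None,fx=4.6,fy=4.6,interpolation=cv2.INTER_CUBIC)[:598]
def grid(im,x0,y0,f,st=20):
    for x in range((x0//st+1)*st,x0+int(im.shape[1]/f),st): cv2.putText(im,str(x),(int((x-x0)*f),10),0,.4,(255,255,0),1); cv2.line(im,(int((x-x0+.5)*f),12),(int((x-x0+.5)*f),20),(255,255,0),1)
    for y in range((y0//st+1)*st,y0+int(im.shape[0]/f),st): cv2.putText(im,str(y),(0,int((y-y0)*f)),0,.4,(255,255,0),1);cv2.line(im,(0,int((y-y0+.5)*f)),(10,int((y-y0+.5)*f)),(255,255,0),1)
grid(a,170,190,5);grid(b,370,185,4.6)
cv2.imwrite('pics/c1.png',a)
cv2.imwrite('pics/c2.png',b)
c=cv2.resize(s[235:365,310:480],None,fx=4.6,fy=4.6,interpolation=cv2.INTER_CUBIC);grid(c,310,235,4.6);cv2.imwrite('pics/c3.png',c)
E
```

```text
(no output)
```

View pics/c1.png

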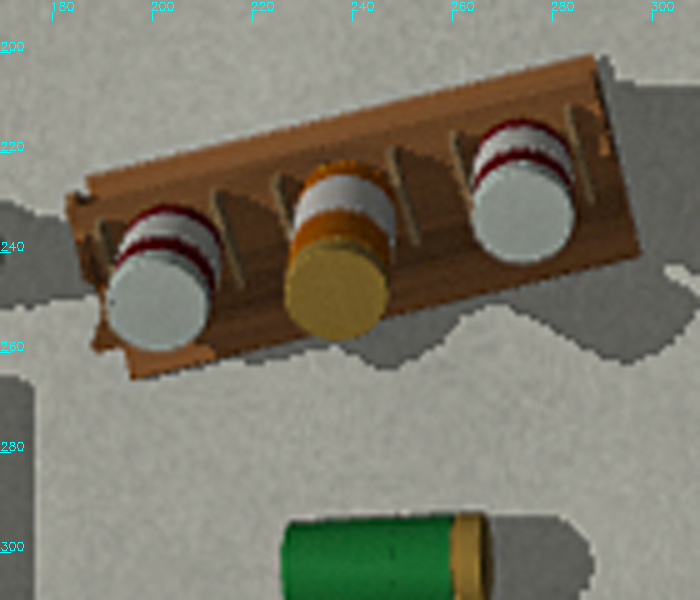

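View pics/c2.png

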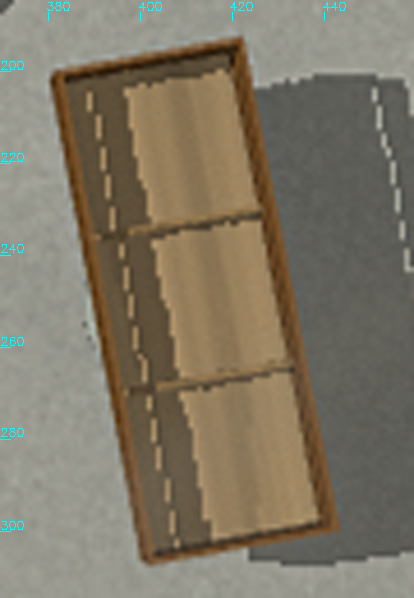

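View pics/c3.png

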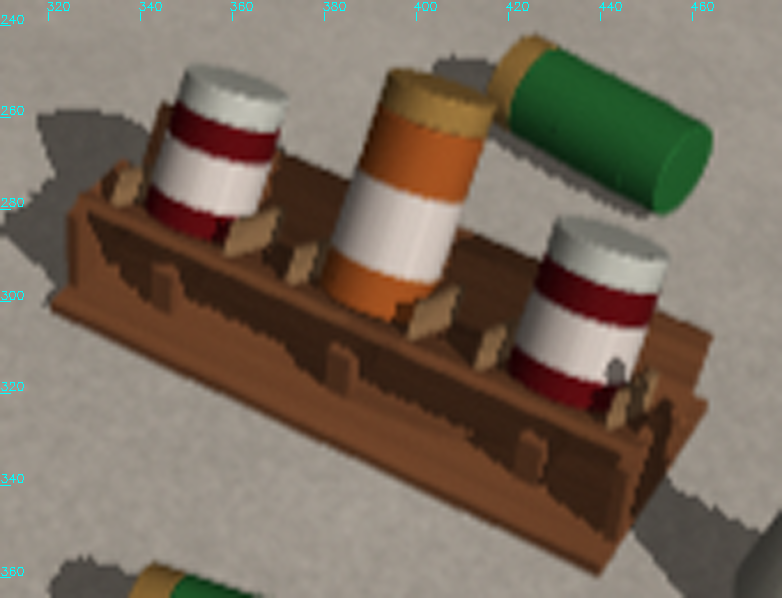

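```bash
cat >> h.py <<'E'
def cyl(base,ax,rad,h,n=40):
    ax=np.array(ax)/np.linalg.norm(ax); u=np.cross(ax,[0,1,.01]); u/=np.linalg.norm(u); w=np.cross(ax,u)
    a=np.linspace(0,2*np.pi,n); c=np.outer(np.cos(a),u)+np.outer(np.sin(a),w)
    return base+rad*c, base+rad*c+h*ax
E
cat > m.py <<'E'
from h import *
from scipy.optimize import least_squares
T,S='pics/top0.png','pics/scene0.png'
# tray: rim corners (top cam), z=110
cs=np.array([(51,75),(242,38),(338,527),(147,563)])/4.6+[370,185]-.5
mod=np.array([(144,55),(144,-55),(-144,-55),(-144,55)])
rot=lambda a:np.array([[np.cos(a),-np.sin(a)],[np.sin(a),np.cos(a)]])
f=lambda p:(proj(T,np.c_[mod@rot(p[2]).T+p[:2],np.full(4,110)])-cs).ravel()
s=least_squares(f,[600,-180,.1]);print('tray',s.x,'res px',s.fun.round(1))
tray=s.x
W=np.array([back(T,*c,110)[:2] for c in cs]);print('sides',[np.linalg.norm(W[i]-W[(i+1)%4]).round(1) for i in range(4)])
# jars: lid centres
lt=np.array([(159,301),(336,288),(522,214)])/5+[170,190]-.5
ls=np.array([(612,238),(444,90),(237,84)])/4.6+[310,235]-.5
def P(F):
    K,r,t=cam(F); return K@np.c_[R.from_rotvec(r).as_matrix(),t]
L=cv2.triangulatePoints(P(T),P(S),lt.T,ls.T);L=(L[:3]/L[3]).T
print('lids',L.round(1)); print('reproj',(proj(T,L)-lt).round(1).tolist(),(proj(S,L)-ls).round(1).tolist())
d=L[0]-L[2];yaw=np.arctan2(-d[0],d[1]);print('jam-jam',np.linalg.norm(d),'yaw',yaw)
ax=np.array([-.5*np.cos(yaw),-.5*np.sin(yaw),np.cos(np.pi/6)])
H=[75,110,75];B=np.array([l-h*ax for l,h in zip(L,H)]);print('bases',B.round(1),'gaps',np.diff(B,axis=0).round(1))
# measured outward edges of rack footprint for yaw
a=back(T,*(np.array([133,380])/5+[170,190]-.5),0);b=back(T,*(np.array([640,250])/5+[170,190]-.5),0);print('rack rear edge',a.round(),b.round(),np.arctan2(-(a-b)[0],(a-b)[1]))
np.savez('m.npz',tray=tray,L=L,ax=ax,B=B,yaw=yaw)
o=[]
for F,(x0,y0,w,h) in((T,(175,190,130,90)),(S,(320,240,150,100))):
    im=cv2.resize(cv2.imread(F)[y0:y0+h,x0:x0+w],None,fx=4,fy=4,interpolation=cv2.INTER_CUBIC)
    for b,hh in zip(B,H):
        for q in cyl(b,ax,27,hh):
            cv2.polylines(im,[(((proj(F,q)-[x0,y0]+.5)*4)).astype(int)],True,(255,255,0),1)
    o.append(cv2.copyMakeBorder(im,0,0,0,600-im.shape[1],0))
cv2.imwrite('pics/ov.png',np.vstack(o)[:,:])
q=ctrl.get_obs();print(R.from_rotvec(q['orientation']).as_matrix().round(2).tolist(), np.vstack(o).shape)
E
python3 m.py; python3 - <<'E'
import cv2; im=cv2.imread('pics/ov.png'); cv2.imwrite('pics/ov.png',cv2.resize(im,None,fx=.78,fy=.78,interpolation=cv2.INTER_AREA))
E
```

```text
tray [ 5.21410335e+02 -2.15647657e+02  1.64575097e-01] res px [ 0.2 -0.9 -0.5 -0.5  0.1  0.8  0.2  0.6]
sides [np.float64(112.0), np.float64(284.5), np.float64(110.3), np.float64(284.0)]
lids [[530.3 340.8 113.1]
 [533.8 241.1 142.7]
 [573.3 147.1 113.1]]
reproj [[-0.4, 0.4], [-0.5, 0.5], [-0.1, 0.1]] [[-0.6, 0.1], [-0.7, 0.0], [-0.2, 0.0]]
jam-jam 198.37249131942565 yaw 0.21819123582977865
bases [[567.  348.9  48.1]
 [587.5 253.   47.4]
 [609.9 155.2  48.1]] gaps [[ 20.5 -95.9  -0.7]
 [ 22.4 -97.8   0.7]]
rack rear edge [491. 386.   0.] [560.  93.   0.] 0.23186278754031908
[[-0.0, 0.25, 0.97], [-0.0, 0.97, -0.25], [-1.0, -0.0, -0.0]] (760, 600, 3)
```

View pics/ov.png

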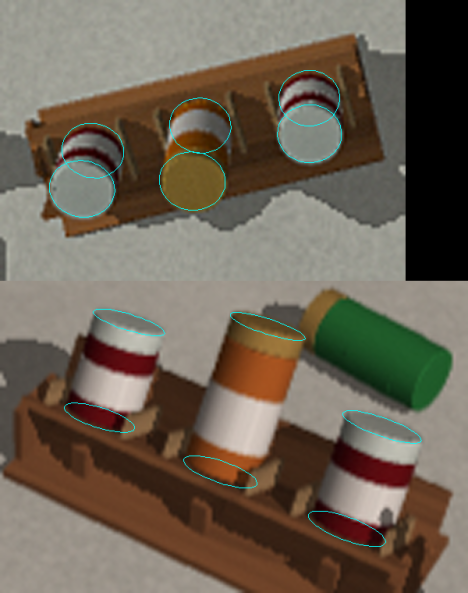

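Overlay: the lid rings match both views. The scene-view base rings sit about 8 px left of the visible jar sides, so I'll refine the lean with silhouette edges.

```bash
cat > m2.py <<'E'
from h import *
from scipy.optimize import least_squares
T,S='pics/top0.png','pics/scene0.png'; m=np.load('m.npz'); L0=m['L']; H=[75,110,75]
ES=[[(549,260),(513,350),(668,265),(643,375)],[(387,80),(330,275),(497,105),(443,280)],[(182,80),(148,200),(288,105),(266,195)]]
ET=[[(106,295),(118,240),(214,300),(220,250)],[(284,285),(293,210),(388,290),(396,220)],[(470,215),(474,165),(574,215),(571,165)]]
lt=np.array([(159,301),(336,288),(522,214)])/5+[170,190]-.5
ls=np.array([(612,238),(444,90),(237,84)])/4.6+[310,235]-.5
def ray(F,uv):
    K,r,t=cam(F);M=R.from_rotvec(r).as_matrix();d=M.T@np.linalg.inv(K)@[*uv,1];return -M.T@t,d/np.linalg.norm(d)
rays=[[(ray(S,np.array(p)/4.6+[310,235]-.5)) for p in a]+[ray(T,np.array(p)/5+[170,190]-.5) for p in b] for a,b in zip(ES,ET)]
axis=lambda ti,az:np.array([-np.sin(ti)*np.cos(az),-np.sin(ti)*np.sin(az),np.cos(ti)])
def f(p):
    ax=axis(p[0],p[1]);L=p[2:].reshape(3,3);r=[]
    for i in range(3):
        for o,d in rays[i]:
            n=np.cross(ax,d);r.append(abs((o-L[i])@n)/np.linalg.norm(n)-27)
    r+=list(((proj(T,L)-lt)*2.7).ravel())+list(((proj(S,L)-ls)*2.7).ravel());return np.array(r)
s=least_squares(f,[.52,.22,*L0.ravel()],loss='soft_l1',f_scale=2)
ax=axis(*s.x[:2]);L=s.x[2:].reshape(3,3);print('tilt,az deg',np.degrees(s.x[:2]),'\nlids',L.round(1));B=np.array([l-h*ax for l,h in zip(L,H)])
print('bases',B.round(1),'gaps',np.diff(B,axis=0).round(1));r=f(s.x);print(r[:24].reshape(3,8).round(1),r[24:].round(1))
d=L[0]-L[2];print('row yaw',np.arctan2(-d[0],d[1]))
# 30deg fixed
s2=least_squares(lambda q:f(np.r_[np.pi/6,q]),s.x[1:],loss='soft_l1',f_scale=2);print('fixed30',np.degrees(s2.x[0]),s.cost,s2.cost,s2.x[1:].reshape(3,3).round(1))
E
python3 m2.py
```

```text
tilt,az deg [28.34427924 15.38037309] 
lids [[529.2 341.7 112.3]
 [532.6 240.4 141.5]
 [572.5 146.5 111.9]]
bases [[563.5 351.1  46.3]
 [582.9 254.3  44.7]
 [606.8 156.   45.9]] gaps [[ 19.4 -96.8  -1.6]
 [ 23.9 -98.3   1.2]]
[[-2.9  0.8 -0.2  4.  -1.2  1.6  1.9 -0.8]
 [-1.5 -0.8 -0.2 -1.2 -0.8  0.9 -0.1  1.6]
 [-0.6  0.5  0.   1.4  0.6 -1.6 -0.   1.1]] [-1.9  2.3 -0.5  2.6  0.4  1.3  0.   0.7 -1.8  0.2 -0.4  0.3]
row yaw 0.21837919858217653
fixed30 15.227179655942004 27.68687345441457 29.52885072567896 [[528.6 341.4 111.7]
 [531.8 240.3 140.9]
 [572.2 146.5 111.6]]
```

```bash
cat >> h.py <<'E'
from scipy.spatial.transform import Slerp
def pose():
    o=ctrl.get_obs(); return o,np.array(o['ee_pos']),R.from_rotvec(o['orientation'])
def frame(tilt,az,yaw):  # tool x = -(axis leaning tilt towards -az), y horizontal at yaw+90deg
    t,a=np.radians([tilt,az]); x=np.array([np.sin(t)*np.cos(a),np.sin(t)*np.sin(a),-np.cos(t)])
    w=np.radians(yaw+90); y=np.array([np.cos(w),np.sin(w),0]); y-=x*(x@y); y/=np.linalg.norm(y)
    return R.from_matrix(np.c_[x,y,np.cross(x,y)])
def plan(pts,Rs):
    """pts: list of (target xyz, R, nrows); prints tool-frame rows"""
    o,p,q=pose(); print('at',p.round(1),'F',np.round(o['ft_force'],1),'w',round(o['width'],1),'t',round(o['t'],2)); rows=[]
    for (tp,n),tr in zip(pts,Rs):
        sl=Slerp([0,1],R.concatenate([q,tr])); tp=np.array(tp,float)
        for i in range(n):
            a,b=sl(i/n),sl((i+1)/n); d=a.inv().apply((tp-p)/n)/1000; r=np.degrees((a.inv()*b).as_rotvec())
            rows.append([*d.round(4).tolist(),*r.round(2).tolist()])
        p,q=tp,tr
    for i in range(0,len(rows),8): print(str(rows[i:i+8]))
AX=np.array([-.471,-.113,.875]); RK=frame(29,13.5,13.5)
LID=dict(jl=np.array([529.,341.5,112]),h=np.array([532.3,240.4,141.3]),jr=np.array([572.4,146.5,111.8]))
TR=np.array([521.4,-215.6]); TY=np.degrees(.1646)
def bay(k,z): c=94*k; return [TR[0]+c*np.cos(.1646),TR[1]+c*np.sin(.1646),z]
DN=frame(0,0,TY)
E
python3 - <<'E'
from h import *
plan([(LID['h']+80*AX,12)],[RK])
E
```

```text
at [159.2 603.9 222. ] F [-0.6 -0.2 -0.5] w 88.0 t 0.1
[[0.0009, -0.0229, 0.0349, -2.3, -2.37, 0.6], [0.0021, -0.0243, 0.0339, -2.3, -2.37, 0.6], [0.0032, -0.0257, 0.0328, -2.3, -2.37, 0.6], [0.0043, -0.027, 0.0316, -2.3, -2.37, 0.6], [0.0053, -0.0283, 0.0303, -2.3, -2.37, 0.6], [0.0062, -0.0295, 0.0289, -2.3, -2.37, 0.6], [0.007, -0.0307, 0.0274, -2.3, -2.37, 0.6], [0.0078, -0.0319, 0.0258, -2.3, -2.37, 0.6]]
[[0.0085, -0.033, 0.0242, -2.3, -2.37, 0.6], [0.0091, -0.034, 0.0225, -2.3, -2.37, 0.6], [0.0096, -0.035, 0.0207, -2.3, -2.37, 0.6], [0.0101, -0.0359, 0.0189, -2.3, -2.37, 0.6]]
```

{"fn": "carry_out", "kwargs": {"commands": [[0.001,-0.023,0.035,-2.3,-2.4,0.6],[0.002,-0.024,0.034,-2.3,-2.4,0.6],[0.003,-0.026,0.033,-2.3,-2.4,0.6],[0.004,-0.027,0.032,-2.3,-2.4,0.6],[0.005,-0.028,0.03,-2.3,-2.4,0.6],[0.006,-0.03,0.029,-2.3,-2.4,0.6],[0.007,-0.031,0.027,-2.3,-2.4,0.6],[0.008,-0.032,0.026,-2.3,-2.4,0.6]], "grip": 0}}

```text
t: 1.1
ee_pos: [388.6, 349.3, 214.8]
orientation: [-0.034, 1.22, 0.089]
ft_force: [0.5, 0.7, -0.4]
width: 87.9
```

```bash
python3 - <<'E'
from h import *
plan([(LID['h']+80*AX,6)],[RK])
E
```

```text
at [388.6 349.3 214.8] F [ 0.5  0.7 -0.4] w 87.9 t 1.1
[[0.0056, -0.0211, 0.0149, -1.38, -1.46, 0.4], [0.0058, -0.0215, 0.0142, -1.38, -1.46, 0.4], [0.006, -0.0219, 0.0135, -1.38, -1.46, 0.4], [0.0062, -0.0222, 0.0129, -1.38, -1.46, 0.4], [0.0064, -0.0226, 0.0122, -1.38, -1.46, 0.4], [0.0065, -0.0229, 0.0114, -1.38, -1.46, 0.4]]
```

{"fn": "carry_out", "kwargs": {"commands": [[0.0056,-0.021,0.015,-1.4,-1.5,0.4],[0.0058,-0.0215,0.014,-1.4,-1.5,0.4],[0.006,-0.022,0.0135,-1.4,-1.5,0.4],[0.006,-0.022,0.013,-1.4,-1.5,0.4],[0.0065,-0.0226,0.012,-1.4,-1.5,0.4],[0.0065,-0.023,0.0115,-1.4,-1.5,0.4],[0,0,0,0,0,0]]}}

```text
t: 1.98
ee_pos: [497.1, 224.2, 210.2]
orientation: [-0.13, 1.053, 0.213]
ft_force: [-0.2, -0.5, 0.0]
width: 88.2
```

```bash
python3 - <<'E'
from h import *
plan([(LID['h']+5*AX,4),(LID['h']-45*AX,4)],[RK,RK])
shot('scene','pics/s1.png');shot('top','pics/t1.png')
o=[]
for F,(x0,y0,w,h) in(('pics/t1.png',(175,190,130,90)),('pics/s1.png',(320,200,150,120))):
    im=cv2.resize(cv2.imread(F)[y0:y0+h,x0:x0+w],None,fx=2.8*150/w if 0 else 2.8,fy=2.8,interpolation=cv2.INTER_CUBIC)
    for k,hh in(('jl',75),('h',110),('jr',75)):
        for q in cyl(LID[k]-hh*AX,AX,27,hh): cv2.polylines(im,[(((proj(F,q)-[x0,y0]+.5)*2.8)).astype(int)],True,(255,255,0),1)
    for s in (-57,0,57):  # tool line
        c=np.array(ctrl.get_obs()['ee_pos']);yv=RK.as_matrix()[:,1]*s
        cv2.polylines(im,[((proj(F,[c+yv,c+yv-125*AX])-[x0,y0]+.5)*2.8).astype(int)],False,(0,0,255),1)
    o.append(cv2.copyMakeBorder(im,0,0,0,420-im.shape[1],0))
cv2.imwrite('pics/ov1.png',np.vstack(o)[:598])
E
```

```text
at [497.1 224.2 210.2] F [-0.2 -0.5  0. ] w 88.2 t 1.98
[[0.0184, 0.0019, -0.0001, 0.07, 0.09, 0.04], [0.0184, 0.0019, -0.0001, 0.07, 0.09, 0.04], [0.0184, 0.0019, -0.0001, 0.07, 0.09, 0.04], [0.0184, 0.0019, -0.0001, 0.07, 0.09, 0.04], [0.0125, -0.0, -0.0, 0.0, 0.0, 0.0], [0.0125, -0.0, -0.0, 0.0, 0.0, 0.0], [0.0125, -0.0, -0.0, 0.0, 0.0, 0.0], [0.0125, -0.0, -0.0, 0.0, 0.0, 0.0]]
```

View pics/ov1.png

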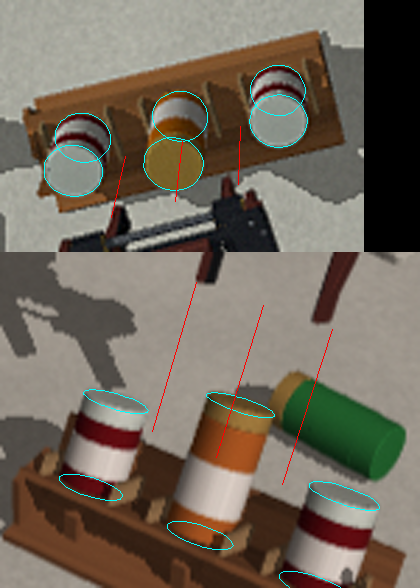

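The fingertips straddle the honey jar. The tool centre line is about 8 mm to one side, and the plan corrects that. Going in now.

{"fn": "carry_out", "kwargs": {"commands": [[0.018,0.002,0,0.1,0.1,0],[0.018,0.002,0,0.1,0.1,0],[0.018,0.002,0,0.1,0.1,0],[0.018,0.002,0,0,0,0],[0.0125,0,0,0,0,0],[0.0125,0,0,0,0,0],[0.0125,0,0,0,0,0],[0.0125,0,0,0,0,0]]}}

```text
t: 3.08
ee_pos: [551.3, 257.1, 102.4]
orientation: [-0.128, 1.057, 0.22]
ft_force: [0.1, -0.5, 0.5]
width: 88.2
```

{"fn": "carry_out", "kwargs": {"commands": [[0,0,0,0,0,0],[0,0,0,0,0,0],[0,0,0,0,0,0],[0,0,0,0,0,0],[0,0,0,0,0,0],[0,0,0,0,0,0]], "grip": 1}}

```text
t: 3.82
ee_pos: [550.0, 253.7, 103.4]
orientation: [-0.133, 1.061, 0.21]
ft_force: [2.0, -0.9, -3.8]
width: 55.8
```

```bash
python3 - <<'E'
from h import *
o,p,q=pose(); print('depth below lid',(LID['h']-p)@AX, 'offset',RK.inv().apply(p-LID['h']+45*AX), q.as_matrix()[:,0].round(3))
plan([(p+75*AX,5)],[q])
E
```

```text
depth below lid 43.04141293628708 offset [-1.96859847  8.83668439 -0.57584588] [ 0.471  0.107 -0.876]
at [550.  253.7 103.4] F [ 2.  -0.9 -3.8] w 55.8 t 3.83
[[-0.015, -0.0001, -0.0, 0.0, 0.0, 0.0], [-0.015, -0.0001, -0.0, 0.0, 0.0, 0.0], [-0.015, -0.0001, -0.0, 0.0, 0.0, 0.0], [-0.015, -0.0001, -0.0, 0.0, 0.0, 0.0], [-0.015, -0.0001, -0.0, 0.0, 0.0, 0.0]]
```

{"fn": "carry_out", "kwargs": {"commands": [[-0.01,0,0,0,0,0],[-0.015,0,0,0,0,0],[-0.015,0,0,0,0,0],[-0.015,0,0,0,0,0],[-0.02,0,0,0,0,0],[0,0,0,0,0,0]]}}

```text
t: 4.58
ee_pos: [510.1, 246.1, 169.0]
orientation: [-0.134, 1.066, 0.212]
ft_force: [0.1, 0.2, -3.4]
width: 53.5
```

```bash
python3 - <<'E'
from h import *
for i in range(2):
    o,p,q=pose(); print(p.round(1),np.round(o['ft_force'],2),o['width'],np.round(o['qvel'],3))
    F='pics/s2.png' if i==0 else 'pics/t2.png'; shot('scene' if i==0 else 'top',F)
o=[]
for F,(x0,y0,w,h) in(('pics/t2.png',(175,170,130,110)),('pics/s2.png',(320,150,150,150))):
    f=2.3; im=cv2.resize(cv2.imread(F)[y0:y0+h,x0:x0+w],None,fx=f,fy=f,interpolation=cv2.INTER_CUBIC)
    a=-q.as_matrix()[:,0];l=p+43*a
    for c in cyl(l-110*a,a,27,110): cv2.polylines(im,[(((proj(F,c)-[x0,y0]+.5)*f)).astype(int)],True,(255,255,0),1)
    o.append(cv2.copyMakeBorder(im,0,0,0,400-im.shape[1],0))
cv2.imwrite('pics/ov2.png',np.vstack(o)[:598])
E
```

```text
[510.1 246.1 169. ] [ 0.13  0.22 -3.4 ] 53.53885357279669 [ 0.001  0.026  0.005 -0.009 -0.009  0.009]
[510.2 246.  168.3] [ 0.26  0.7  -3.41] 53.954530025905356 [-0.005  0.026 -0.003 -0.011 -0.004  0.007]
```

View pics/ov2.png

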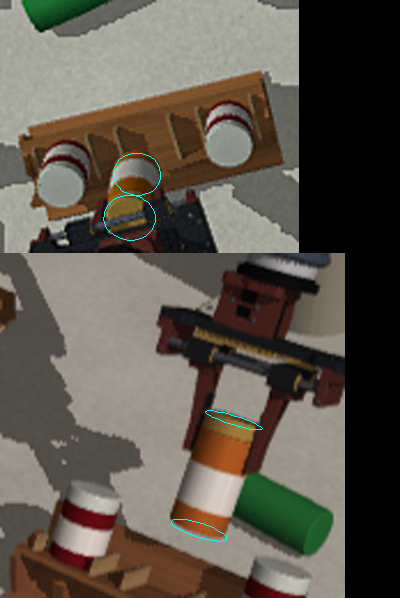

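Honey is held cleanly at width 54, with its 3.4 N weight showing. Carrying it over the tray.

```bash
python3 - <<'E'
from h import *
o,p,q=pose()
plan([([505,225,235],3),(bay(0,230),11),(bay(0,200),2)],[q,DN,DN])
E
```

```text
at [510.3 245.8 167.9] F [ 0.  -0.2 -3.4] w 54.0 t 4.67
[[-0.0212, -0.0065, 0.0077, 0.0, 0.0, 0.0], [-0.0212, -0.0065, 0.0077, 0.0, 0.0, 0.0], [-0.0212, -0.0065, 0.0077, 0.0, 0.0, 0.0], [-0.0032, -0.0393, -0.0074, 0.39, 2.59, -0.06], [-0.0028, -0.0393, -0.0073, 0.39, 2.59, -0.06], [-0.0024, -0.0394, -0.0071, 0.39, 2.59, -0.06], [-0.0021, -0.0394, -0.007, 0.39, 2.59, -0.06], [-0.0017, -0.0395, -0.0068, 0.39, 2.59, -0.06]]
[[-0.0014, -0.0395, -0.0066, 0.39, 2.59, -0.06], [-0.0011, -0.0396, -0.0064, 0.39, 2.59, -0.06], [-0.0007, -0.0396, -0.0061, 0.39, 2.59, -0.06], [-0.0004, -0.0396, -0.0059, 0.39, 2.59, -0.06], [-0.0001, -0.0397, -0.0056, 0.39, 2.59, -0.06], [0.0002, -0.0397, -0.0054, 0.39, 2.59, -0.06], [0.015, 0.0, 0.0, 0.0, 0.0, 0.0], [0.015, 0.0, 0.0, 0.0, 0.0, 0.0]]
```

{"fn": "carry_out", "kwargs": {"commands": [[-0.021,-0.0065,0.008,0,0,0],[-0.021,-0.0065,0.008,0,0,0],[-0.021,-0.0065,0.008,0,0,0],[-0.003,-0.039,-0.0075,0.4,2.6,0],[-0.003,-0.039,-0.0073,0.4,2.6,0],[-0.0025,-0.039,-0.007,0.4,2.6,0],[-0.002,-0.039,-0.007,0.4,2.6,0],[-0.0015,-0.039,-0.007,0.4,2.6,0]]}}

```text
t: 5.68
ee_pos: [512.3, 22.0, 226.7]
orientation: [-0.136, 1.312, 0.182]
ft_force: [0.3, 0.8, -3.3]
width: 53.6
```

```bash
python3 - <<'E'
from h import *
plan([(bay(0,230),6),(bay(0,205),2)],[DN,DN])
E
```

```text
at [512.3  22.  226.7] F [ 0.3  0.8 -3.3] w 53.6 t 5.67
[[-0.0024, -0.039, -0.0064, 0.44, 2.42, -0.09], [-0.002, -0.0391, -0.0062, 0.44, 2.42, -0.09], [-0.0017, -0.0391, -0.006, 0.44, 2.42, -0.09], [-0.0014, -0.0392, -0.0058, 0.44, 2.42, -0.09], [-0.0011, -0.0392, -0.0055, 0.44, 2.42, -0.09], [-0.0008, -0.0393, -0.0053, 0.44, 2.42, -0.09], [0.0125, 0.0, 0.0, 0.0, 0.0, 0.0], [0.0125, 0.0, 0.0, 0.0, 0.0, 0.0]]
```

{"fn": "carry_out", "kwargs": {"commands": [[-0.0025,-0.039,-0.0065,0.4,2.4,-0.1],[-0.002,-0.039,-0.006,0.4,2.4,-0.1],[-0.0015,-0.039,-0.006,0.4,2.4,-0.1],[-0.0015,-0.039,-0.006,0.4,2.4,-0.1],[-0.001,-0.039,-0.0055,0.4,2.4,-0.1],[-0.001,-0.037,-0.005,0.4,2.4,0],[0.012,0,0,0,0,0],[0.012,0,0,0,0,0]]}}

```text
t: 6.68
ee_pos: [521.3, -226.4, 197.5]
orientation: [-0.129, 1.58, 0.121]
ft_force: [0.4, 0.8, -3.8]
width: 53.7
```

{"fn": "carry_out", "kwargs": {"commands": [[0,0,0,0,0,0],[0,0,0,0,0,0]]}}

```text
t: 6.92
ee_pos: [520.0, -224.6, 195.3]
orientation: [-0.129, 1.584, 0.124]
ft_force: [0.3, 0.5, -3.6]
width: 53.8
```

```bash
cat > look.py <<'E'
from h import *
import sys
tag,hh,dep,k=sys.argv[1],float(sys.argv[2]),float(sys.argv[3]),float(sys.argv[4])
shot('scene',f'pics/s{tag}.png');shot('top',f'pics/t{tag}.png')
o,p,q=pose(); a=-q.as_matrix()[:,0]; print('tool axis',a.round(4),'yaw',np.degrees(np.arctan2(q.as_matrix()[1,1],q.as_matrix()[0,1]))-90)
u=np.array([np.cos(.1646),np.sin(.1646)]);v=np.array([-u[1],u[0]])
C=lambda x,y,z:[*(TR+x*u+y*v),z]
ims=[]
for F,(x0,y0,w,h),f in((f'pics/t{tag}.png',(365,185,90,130),4),(f'pics/s{tag}.png',(205,75,145,160),3)):
    im=cv2.resize(cv2.imread(F)[y0:y0+h,x0:x0+w],None,fx=f,fy=f,interpolation=cv2.INTER_CUBIC)
    dr=lambda P,c,cl=True: cv2.polylines(im,[((proj(F,P)-[x0,y0]+.5)*f).astype(int)],cl,c,1)
    for z in(70,110): dr([C(144,55,z),C(144,-55,z),C(-144,-55,z),C(-144,55,z)],(0,255,0))
    for x in(-46,46): dr([C(x,51,88),C(x,-51,88)],(0,255,0),False)
    for c in cyl(p+dep*a-hh*a,a,27,hh): dr(c,(255,255,0))
    for c in cyl(np.array(C(94*k,0,74)),[0,0,1],27,hh)[:1]: dr(c,(255,0,255))
    ims.append(cv2.copyMakeBorder(im,0,530-im.shape[0],0,0,0))
cv2.imwrite(f'pics/ov{tag}.png',np.hstack(ims)); plan([(bay(k,200),1)],[DN])
E
python3 look.py 3 110 43 0
```

```text
tool axis [0.0157 0.0046 0.9999] yaw 9.204665769099535
at [ 520.1 -224.8  195.6] F [ 0.1  0.  -3.4] w 53.9 t 7.03
[[-0.0044, 0.0088, 0.0026, -0.23, -0.93, 0.11]]
```

View pics/ov3.png

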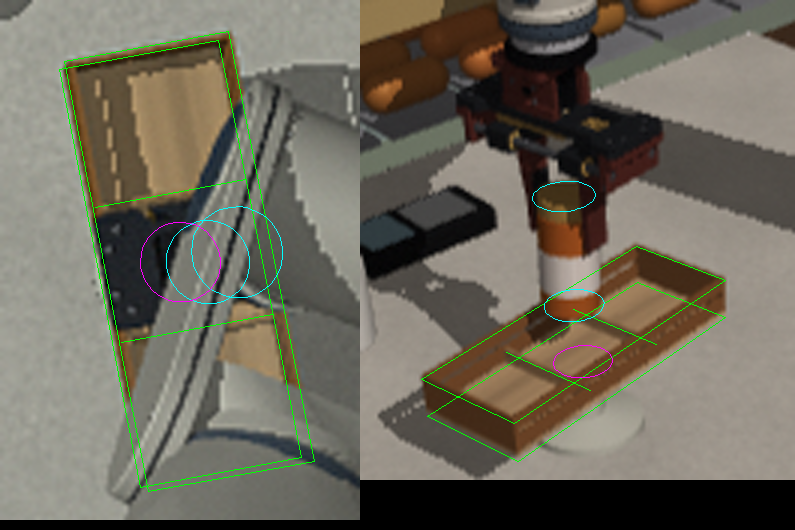

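Scene view: the tray overlay fits. The held honey, with its base at about (574,307) in the crop, matches the kinematic prediction within about 1 px. I still have to shift about +9 mm in y and level it before lowering.

{"fn": "carry_out", "kwargs": {"commands": [[0,0.0045,0.001,-0.1,-0.5,0],[0,0.0045,0.001,-0.1,-0.4,0],[0,0,0,0,0,0]]}}

```text
t: 7.4
ee_pos: [521.2, -214.4, 196.7]
orientation: [-0.132, 1.564, 0.128]
ft_force: [-0.4, 0.2, -3.6]
width: 53.6
```

```bash
python3 - <<'E'
from h import *
o,p,q=pose(); print(q.as_matrix()[:,0].round(4)); plan([(bay(0,154),4)],[DN])
E
```

```text
[ 0.0028 -0.0025 -1.    ]
at [ 521.2 -214.4  196.7] F [-0.4  0.2 -3.6] w 53.6 t 7.4
[[0.0107, -0.0003, -0.0, 0.01, 0.03, 0.04], [0.0107, -0.0003, -0.0, 0.01, 0.03, 0.04], [0.0107, -0.0003, -0.0, 0.01, 0.03, 0.04], [0.0107, -0.0003, 0.0, 0.01, 0.03, 0.04]]
```

{"fn": "carry_out", "kwargs": {"commands": [[0.01,0,0,0,0,0],[0.01,0,0,0,0,0],[0.01,0,0,0,0,0],[0.01,0,0,0,0,0],[0,0,0,0,0,0]]}}

```text
t: 8.02
ee_pos: [520.8, -214.5, 153.1]
orientation: [-0.131, 1.566, 0.128]
ft_force: [-0.0, -0.0, -3.8]
width: 53.5
```

```bash
python3 - <<'E'
from h import *
o,p,q=pose(); print(q.as_matrix()[:,0].round(4)); plan([(bay(0,141),4)],[DN])
shot('scene','pics/s4.png')
E
```

```text
[ 0.0014 -0.0021 -1.    ]
at [ 520.8 -214.5  153.1] F [-0.  -0.  -3.8] w 53.5 t 8.03
[[0.003, -0.0003, 0.0001, 0.01, 0.02, 0.03], [0.003, -0.0003, 0.0001, 0.01, 0.02, 0.03], [0.003, -0.0003, 0.0001, 0.01, 0.02, 0.03], [0.003, -0.0003, 0.0001, 0.01, 0.02, 0.03]]
```

Now I'll lower it in small steps and watch the force.

{"fn": "carry_out", "kwargs": {"commands": [[0.003,0,0,0,0,0],[0.003,0,0,0,0,0],[0,0,0,0,0,0]]}}

```text
t: 8.45
ee_pos: [521.7, -214.9, 147.8]
orientation: [-0.132, 1.564, 0.127]
ft_force: [0.1, 0.2, -4.5]
width: 53.4
```

{"fn": "carry_out", "kwargs": {"commands": [[0.0025,0,0,0,0,0],[0,0,0,0,0,0]]}}

```text
t: 8.7
ee_pos: [521.8, -215.0, 145.4]
orientation: [-0.132, 1.563, 0.127]
ft_force: [0.3, -0.1, -4.5]
width: 53.5
```

{"fn": "carry_out", "kwargs": {"commands": [[0.0015,0,0,0,0,0],[0,0,0,0,0,0]]}}

```text
t: 8.95
ee_pos: [522.0, -215.0, 144.0]
orientation: [-0.132, 1.563, 0.127]
ft_force: [-0.3, 0.0, -3.8]
width: 53.9
```

{"fn": "carry_out", "kwargs": {"commands": [[0.0015,0,0,0,0,0],[0,0,0,0,0,0]]}}

```text
t: 9.2
ee_pos: [522.7, -215.1, 143.6]
orientation: [-0.133, 1.562, 0.126]
ft_force: [-0.5, -0.1, -2.4]
width: 53.7
```

{"fn": "carry_out", "kwargs": {"commands": [[0.0005,0,0,0,0,0],[0,0,0,0,0,0]]}}

```text
t: 9.45
ee_pos: [522.9, -215.1, 143.5]
orientation: [-0.133, 1.561, 0.126]
ft_force: [-0.6, 0.1, -1.3]
width: 53.5
```

{"fn": "carry_out", "kwargs": {"commands": [[0,0,0,0,0,0],[0,0,0,0,0,0],[0,0,0,0,0,0],[0,0,0,0,0,0]], "grip": 0.1}}

```text
t: 9.95
ee_pos: [523.6, -215.6, 143.7]
orientation: [-0.133, 1.56, 0.125]
ft_force: [-0.4, 0.3, -0.6]
width: 78.9
```

```bash
python3 - <<'E'
from h import *
o,p,q=pose(); print(p,o['ft_force'],o['width'])
pj=LID['jr']+70*AX
plan([([p[0],p[1],265],3),(np.array([500,125,265]),9),(pj,3)],[q,RK,RK])
E
```

```text
[ 523.5618351  -215.60789302  143.72322682] [-0.35761313  0.28905494 -0.60560733] 78.88854899130018
at [ 523.6 -215.6  143.7] F [-0.4  0.3 -0.6] w 78.9 t 9.95
[[-0.0404, -0.0002, 0.0003, 0.0, 0.0, 0.0], [-0.0404, -0.0002, 0.0003, 0.0, 0.0, 0.0], [-0.0404, -0.0002, 0.0003, 0.0, 0.0, 0.0], [-0.0002, 0.0378, 0.0036, -0.43, -3.18, 0.15], [0.0001, 0.0377, 0.0039, -0.43, -3.18, 0.15], [0.0004, 0.0377, 0.0042, -0.43, -3.18, 0.15], [0.0008, 0.0377, 0.0044, -0.43, -3.18, 0.15], [0.0011, 0.0376, 0.0047, -0.43, -3.18, 0.15]]
[[0.0015, 0.0376, 0.0049, -0.43, -3.18, 0.15], [0.0019, 0.0375, 0.0051, -0.43, -3.18, 0.15], [0.0023, 0.0375, 0.0052, -0.43, -3.18, 0.15], [0.0026, 0.0375, 0.0054, -0.43, -3.18, 0.15], [0.0335, 0.0013, -0.0028, 0.0, 0.0, 0.0], [0.0335, 0.0013, -0.0028, 0.0, 0.0, 0.0], [0.0335, 0.0013, -0.0028, 0.0, 0.0, 0.0]]
```

{"fn": "carry_out", "kwargs": {"commands": [[-0.02,0,0,0,0,0],[-0.04,0,0,0,0,0],[-0.055,0,0,0,0,0],[0,0.038,0.004,-0.4,-3.2,0.15],[0,0.038,0.004,-0.4,-3.2,0.15],[0.0005,0.038,0.004,-0.4,-3.2,0.15],[0.001,0.038,0.0045,-0.4,-3.2,0.15],[0.001,0.038,0.0045,-0.4,-3.2,0.15]], "grip": 0}}

```text
t: 10.95
ee_pos: [511.1, -21.4, 263.2]
orientation: [-0.125, 1.269, 0.172]
ft_force: [1.3, -0.0, 0.8]
width: 88.5
```

```bash
python3 - <<'E'
from h import *
plan([(np.array([505,125,265]),4),(LID['jr']+70*AX,4)],[RK,RK])
E
```

```text
at [511.1 -21.4 263.2] F [ 1.3 -0.   0.8] w 88.5 t 10.95
[[0.0013, 0.0362, 0.0056, -0.51, -2.99, 0.19], [0.0017, 0.0361, 0.0058, -0.51, -2.99, 0.19], [0.0021, 0.0361, 0.006, -0.51, -2.99, 0.19], [0.0026, 0.036, 0.0062, -0.51, -2.99, 0.19], [0.0245, 0.0013, -0.0031, 0.0, 0.0, 0.0], [0.0245, 0.0013, -0.0031, 0.0, 0.0, 0.0], [0.0245, 0.0013, -0.0031, 0.0, 0.0, 0.0], [0.0245, 0.0013, -0.0031, 0.0, 0.0, 0.0]]
```

{"fn": "carry_out", "kwargs": {"commands": [[0.0015,0.036,0.0055,-0.5,-3,0.2],[0.0015,0.036,0.006,-0.5,-3,0.2],[0.002,0.036,0.006,-0.5,-3,0.2],[0.0025,0.032,0.006,-0.5,-3,0.2],[0.0245,0.001,-0.003,0,0,0],[0.0245,0,-0.003,0,0,0],[0.0245,0,-0.003,0,0,0],[0,0,0,0,0,0]]}}

```text
t: 11.95
ee_pos: [532.1, 136.5, 197.8]
orientation: [-0.126, 1.046, 0.22]
ft_force: [-0.8, -0.2, 0.8]
width: 87.3
```

```bash
python3 - <<'E'
from h import *
shot('scene','pics/s5.png'); shot('top','pics/t5.png')
plan([(LID['jr']+30*AX,3),(LID['jr']-30*AX,5)],[RK,RK])
u=np.array([np.cos(.1646),np.sin(.1646)]);v=np.array([-u[1],u[0]]);C=lambda x,y,z:[*(TR+x*u+y*v),z]
o,p,q=pose();ims=[]
for F,(x0,y0,w,h),f in(('pics/t5.png',(370,185,85,130),4),('pics/s5.png',(220,120,115,110),4)):
    im=cv2.resize(cv2.imread(F)[y0:y0+h,x0:x0+w],None,fx=f,fy=f,interpolation=cv2.INTER_CUBIC)
    dr=lambda P,c,cl=True: cv2.polylines(im,[((proj(F,P)-[x0,y0]+.5)*f).astype(int)],cl,c,1)
    dr([C(144,55,110),C(144,-55,110),C(-144,-55,110),C(-144,55,110)],(0,255,0))
    for c in cyl(np.array(C(0,0,74)),[0,0,1],27,110): dr(c,(255,255,0))
    ims.append(cv2.copyMakeBorder(im,0,520-im.shape[0],0,0,0))
cv2.imwrite('pics/ov5.png',np.hstack(ims))
E
```

```text
at [532.7 136.5 199.6] F [0.8 0.1 0.3] w 87.7 t 12.05
[[0.0222, 0.0001, -0.0026, 0.08, 0.31, -0.08], [0.0222, 0.0001, -0.0025, 0.08, 0.31, -0.08], [0.0222, 0.0001, -0.0024, 0.08, 0.31, -0.08], [0.012, -0.0, -0.0, 0.0, 0.0, 0.0], [0.012, -0.0, -0.0, 0.0, 0.0, 0.0], [0.012, -0.0, -0.0, 0.0, 0.0, 0.0], [0.012, -0.0, -0.0, 0.0, 0.0, 0.0], [0.012, -0.0, -0.0, 0.0, 0.0, 0.0]]
```

View pics/ov5.png

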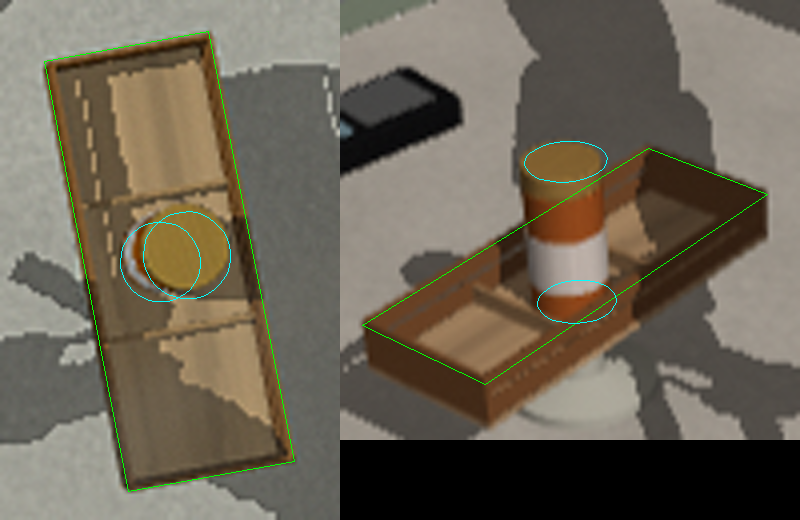

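The tray has not moved: its rim matches the original outline in both views. Honey stands upright in the middle bay, about 3 mm off centre along the tray, which is fine. Now the right-hand jam jar.

{"fn": "carry_out", "kwargs": {"commands": [[0.022,0.001,-0.0025,0.1,0.3,-0.1],[0.022,0.001,-0.0025,0.1,0.3,-0.1],[0.022,0.001,-0.0025,0.1,0.3,-0.1],[0.012,0,0,0,0,0],[0.012,0,0,0,0,0],[0.012,0,0,0,0,0],[0.012,0,0,0,0,0],[0.01,0,0,0,0,0]]}}

```text
t: 13.05
ee_pos: [595.0, 154.0, 102.9]
orientation: [-0.125, 1.064, 0.21]
ft_force: [0.4, 0.3, -0.4]
width: 88.0
```

```bash
python3 - <<'E'
from h import *
o,p,q=pose(); print(q.as_matrix()[:,0].round(3),'off',RK.inv().apply(p-LID['jr']+30*AX)); plan([(LID['jr']-30*AX,1)],[RK])
E
```

```text
[ 0.468  0.11  -0.877] off [-10.75881252   2.0583612   16.46900952]
at [595.  154.  102.9] F [ 0.4  0.3 -0.4] w 88.0 t 13.05
[[0.0108, -0.0021, -0.0164, -0.1, -0.27, 0.1]]
```

{"fn": "carry_out", "kwargs": {"commands": [[0.004,0,-0.008,0,-0.1,0],[0.004,0,-0.008,0,-0.1,0],[0.002,0,0,0,0,0],[0,0,0,0,0,0]]}}

```text
t: 13.55
ee_pos: [589.5, 152.9, 94.4]
orientation: [-0.127, 1.08, 0.209]
ft_force: [0.3, -0.3, 0.0]
width: 87.9
```

```bash
python3 - <<'E'
from h import *
for i in range(3):
    o,p,q=pose(); print(q.as_matrix()[:,0].round(3),'off',RK.inv().apply(p-LID['jr']+30*AX),p,o['ft_force'],np.round(o['qvel'],3)); ctrl.get_image('top')
E
```

```text
[ 0.454  0.107 -0.884] off [-5.99801356  2.27209935  7.45858809] [589.51522492 152.94335059  94.41197612] [ 0.29390491 -0.31122451  0.04283502] [-0.001 -0.003  0.006 -0.001  0.002 -0.   ]
[ 0.454  0.107 -0.884] off [-6.03784173  2.28057003  7.39314573] [589.4388162  152.93371785  94.41508354] [0.69599223 0.56322814 0.26955126] [-0.001 -0.    -0.    -0.    -0.001 -0.001]
[ 0.454  0.107 -0.884] off [-6.05876765  2.28287692  7.43757809] [589.46620057 152.9426647   94.454927  ] [-0.20527418 -0.07265551 -0.26497457] [ 0.    -0.    -0.003 -0.001 -0.    -0.001]
```

{"fn": "carry_out", "kwargs": {"commands": [[0.004,0,-0.005,0,-0.8,0],[0.004,0,-0.005,0,-0.8,0],[0,0,0,0,0,0]]}}

```text
t: 14.08
ee_pos: [590.9, 153.6, 96.0]
orientation: [-0.127, 1.076, 0.208]
ft_force: [-0.6, -0.7, 0.4]
width: 88.0
```

```bash
python3 - <<'E'
from h import *
o,p,q=pose(); print(q.as_matrix()[:,0].round(3),'off',RK.inv().apply(p-LID['jr']+30*AX),p,o['ft_force'])
E
```

```text
[ 0.458  0.107 -0.883] off [-6.70642988  2.64196162  9.5248514 ] [590.85218639 153.64469861  96.03331533] [-0.56759738 -0.72776375  0.42609233]
```

```bash
python3 - <<'E'
from h import *
o,p,q=pose(); print(np.round(o['qpos'],3),np.round(o['joint_torque'],2),np.round(o['moment'],2),q.as_matrix().round(3).tolist())
shot('scene','pics/s6.png'); shot('top','pics/t6.png')
a=cv2.resize(cv2.imread('pics/s6.png')[190:350,330:490],(560,560),interpolation=cv2.INTER_CUBIC)
K=[]
for s in(-44,44):
    y=q.as_matrix()[:,1]*s
    K.append(((proj('pics/s6.png',[p+y,p+y-80*q.as_matrix()[:,0]])-[330,190]+.5)*3.5).astype(int))
for c in cyl(LID['jr']-75*AX,AX,27,75): K.append(((proj('pics/s6.png',c)-[330,190]+.5)*3.5).astype(int))
for k in K: cv2.polylines(a,[k],False,(255,255,0),1)
cv2.imwrite('pics/c6.png',a)
E
```

```text
[ 0.237  0.472  2.072 -0.033  0.108 -1.535] [ 0.000e+00 -4.630e+01 -1.632e+01 -5.000e-02 -1.770e+00  3.000e-02] [-0.02  0.17  0.  ] [[0.458, -0.23, 0.859], [0.107, 0.973, 0.204], [-0.883, -0.002, 0.47]]
```

View pics/c6.png

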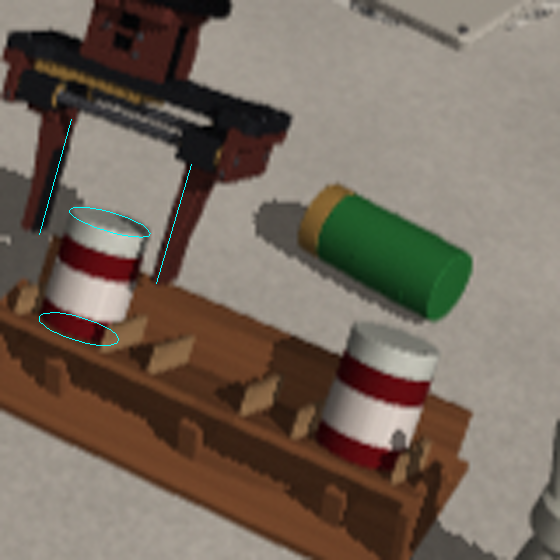

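The wrist joint (J5) is at its lower limit of 0.11, which is why the rows stopped tracking. I'll back off at once and grasp with the tool more upright. The jaw axis stays horizontal, so the pads still seat flat on the jar.

{"fn": "carry_out", "kwargs": {"commands": [[-0.008,0,0,0,4,0],[-0.005,0,0,0,4,0],[0,0,0,0,3,0]]}}

```text
t: 14.55
ee_pos: [583.1, 151.9, 107.0]
orientation: [-0.151, 1.276, 0.199]
ft_force: [-0.1, 0.9, -0.4]
width: 87.8
```

```bash
cat >> h.py <<'E'
RG=frame(16,13.5,13.5)
def gt(k): return LID[k]-15*AX+19*RG.as_matrix()[:,0]
def st(k):
    o,p,q=pose(); print('q',np.round(o['qpos'],3),'toolx',q.as_matrix()[:,0].round(3),'off(RK)',RK.inv().apply(p-gt(k)).round(1))
E
python3 - <<'E'
from h import *
st('jr'); plan([(gt('jr'),4)],[RG])
E
```

```text
q [ 0.236  0.459  1.954 -0.006  0.44  -1.562] toolx [ 0.277  0.064 -0.959] off(RK) [-23.7   2.7  12.2]
at [583.1 151.9 107. ] F [-0.1  0.9 -0.4] w 87.8 t 14.55
[[0.0064, -0.0007, -0.0017, -0.03, 0.13, 0.03], [0.0064, -0.0007, -0.0017, -0.03, 0.13, 0.03], [0.0064, -0.0007, -0.0017, -0.03, 0.13, 0.03], [0.0065, -0.0007, -0.0016, -0.03, 0.13, 0.03]]
```

{"fn": "carry_out", "kwargs": {"commands": [[0.0065,0,-0.0017,0,0.1,0],[0.0065,-0.0005,-0.0017,0,0.1,0],[0.0065,-0.0005,-0.0017,0,0.1,0],[0.0065,0,-0.0017,0,0.1,0],[0,0,0,0,0,0]]}}

```text
t: 15.18
ee_pos: [583.0, 150.7, 77.0]
orientation: [-0.151, 1.284, 0.198]
ft_force: [0.2, -0.3, 0.3]
width: 87.7
```

```bash
python3 - <<'E'
from h import *
st('jr'); plan([(gt('jr'),1)],[RG])
E
```

```text
q [ 0.234  0.513  1.96  -0.005  0.388 -1.565] toolx [ 0.27   0.062 -0.961] off(RK) [ 2.5  1.6 -2.7]
at [583.  150.7  77. ] F [ 0.2 -0.3  0.3] w 87.7 t 15.18
[[-0.003, -0.0016, 0.0021, -0.14, 0.09, 0.14]]
```

{"fn": "carry_out", "kwargs": {"commands": [[-0.003,0,0.002,0,0,0],[0,0,0,0,0,0]]}}

```text
t: 15.42
ee_pos: [584.2, 151.0, 80.6]
orientation: [-0.151, 1.284, 0.198]
ft_force: [-0.3, -0.3, 0.6]
width: 87.8
```

{"fn": "carry_out", "kwargs": {"commands": [[0,0,0,0,0,0],[0,0,0,0,0,0],[0,0,0,0,0,0],[0,0,0,0,0,0],[0,0,0,0,0,0],[0,0,0,0,0,0]], "grip": 1}}

```text
t: 16.18
ee_pos: [584.7, 151.0, 81.4]
orientation: [-0.151, 1.282, 0.198]
ft_force: [0.1, -1.1, -0.1]
width: 54.0
```

```bash
python3 - <<'E'
from h import *
st('jr'); o,p,q=pose(); plan([(p+80*AX,5)],[q])
E
```

```text
q [ 0.234  0.507  1.956 -0.005  0.397 -1.565] toolx [ 0.272  0.063 -0.96 ] off(RK) [-0.6  1.5  1. ]
at [584.7 151.   81.4] F [ 0.1 -1.1 -0.1] w 54.0 t 16.18
[[-0.0156, -0.0, -0.0035, 0.0, 0.0, 0.0], [-0.0156, -0.0, -0.0035, 0.0, 0.0, 0.0], [-0.0156, -0.0, -0.0035, 0.0, 0.0, 0.0], [-0.0156, -0.0, -0.0035, 0.0, 0.0, 0.0], [-0.0156, -0.0, -0.0035, 0.0, 0.0, 0.0]]
```

{"fn": "carry_out", "kwargs": {"commands": [[-0.01,0,-0.0022,0,0,0],[-0.0156,0,-0.0035,0,0,0],[-0.0156,0,-0.0035,0,0,0],[-0.0156,0,-0.0035,0,0,0],[-0.0156,0,-0.0035,0,0,0],[-0.01,0,-0.002,0,0,0],[0,0,0,0,0,0]]}}

```text
t: 17.05
ee_pos: [541.4, 141.0, 161.4]
orientation: [-0.151, 1.282, 0.198]
ft_force: [0.8, 0.4, -2.0]
width: 53.6
```

```bash
cat >> h.py <<'E'
def jar(F,b):  # fit of held jam's silhouette in scene view -> printed image axis
    pass
E
python3 - <<'E'
from h import *
st('jr'); o,p,q=pose(); print(o['ft_force'],o['width'])
shot('scene','pics/s7.png')
# jar axis relative to tool: assume it kept AX while tool had x (0.272,.063,-.96) at grasp
x=np.array([.272,.063,-.96]); print('rel angle deg',np.degrees(np.arccos(-x@AX/np.linalg.norm(x)/np.linalg.norm(AX))))
# upright jar -> tool tilt about tool y
P=frame(-13,TY,TY); print(P.as_matrix()[:,0].round(3))
G=np.array(bay(-1,0)); G[2]=74+60+55; tcp=G+19*P.as_matrix()[:,0]
plan([([p[0]-10,p[1],235],2),([440,-100,240],6),(tcp+[0,0,10],4)],[q,frame(-5,TY,TY),P])
E
```

```text
q [ 0.235  0.314  2.014 -0.004  0.532 -1.566] toolx [ 0.271  0.063 -0.96 ] off(RK) [-92.1   1.9   0.9]
[ 0.78786165  0.40806592 -2.02266024] 53.6431223083046
rel angle deg 12.75204515439385
[-0.222 -0.037 -0.974]
at [541.4 141.  161. ] F [-0.1 -0.1 -2. ] w 53.7 t 17.1
[[-0.0369, 0.0011, 0.0056, -0.0, -0.01, 0.0], [-0.0369, 0.0011, 0.0056, -0.0, -0.01, 0.0], [-0.0075, -0.0356, -0.0229, 0.65, 3.53, -0.05], [-0.006, -0.0358, -0.0229, 0.65, 3.53, -0.05], [-0.0046, -0.0361, -0.0228, 0.65, 3.53, -0.05], [-0.0031, -0.0364, -0.0227, 0.65, 3.53, -0.05], [-0.0017, -0.0366, -0.0224, 0.65, 3.53, -0.05], [-0.0003, -0.0369, -0.022, 0.65, 3.53, -0.05]]
[[0.0156, -0.0318, -0.0079, 0.0, 2.0, -0.0], [0.0159, -0.0318, -0.0073, 0.0, 2.0, 0.0], [0.0161, -0.0318, -0.0068, 0.0, 2.0, -0.0], [0.0164, -0.0318, -0.0062, -0.0, 2.0, -0.0]]
```

{"fn": "carry_out", "kwargs": {"commands": [[-0.037,0.001,0.0055,0,0,0],[-0.037,0.001,0.0055,0,0,0],[-0.0075,-0.0355,-0.023,0.65,3.5,0],[-0.006,-0.036,-0.023,0.65,3.5,0],[-0.0045,-0.036,-0.023,0.65,3.5,0],[-0.003,-0.0365,-0.0225,0.65,3.5,0],[-0.0015,-0.0365,-0.0225,0.65,3.5,0],[0,-0.037,-0.022,0.65,3.5,0]]}}

```text
t: 18.1
ee_pos: [437.7, -105.4, 238.7]
orientation: [-0.137, 1.667, 0.132]
ft_force: [1.8, 1.1, -1.5]
width: 53.7
```

```bash
cat >> h.py <<'E'
RP=frame(-13,TY,TY)
def pt(k,h): # TCP for jar base h above the floor in bay k (grasp point at s=60)
    G=np.array(bay(k,74+60+h)); return G+19*RP.as_matrix()[:,0]
E
python3 - <<'E'
from h import *
plan([(pt(-1,60),5)],[RP])
E
```

```text
at [ 437.7 -105.4  238.7] F [ 1.8  1.1 -1.5] w 53.7 t 18.1
[[0.0131, -0.0245, -0.0056, 0.06, 1.45, -0.06], [0.0133, -0.0245, -0.0052, 0.06, 1.45, -0.06], [0.0134, -0.0245, -0.0048, 0.06, 1.45, -0.06], [0.0136, -0.0245, -0.0045, 0.06, 1.45, -0.06], [0.0137, -0.0245, -0.0041, 0.06, 1.45, -0.06]]
```

{"fn": "carry_out", "kwargs": {"commands": [[0.0055,-0.0245,-0.0055,0,1.4,0],[0.0055,-0.0245,-0.005,0,1.4,0],[0.0055,-0.0245,-0.005,0,1.4,0],[0.013,-0.0245,-0.0045,0,1.4,0],[0.013,-0.022,-0.004,0,1.4,0],[0.01,0,0,0,0,0],[0,0,0,0,0,0]]}}

```text
t: 18.98
ee_pos: [425.0, -235.2, 184.3]
orientation: [-0.142, 1.795, 0.124]
ft_force: [-0.7, 0.5, -1.2]
width: 54.1
```

```bash
cat > jarfit.py <<'E'
# fit held/standing jam jar's red bands in scene view: print pixel centroid lines and axis angle vs predicted upright
from h import *
import sys
F=f'pics/s{sys.argv[1]}.png'; k=float(sys.argv[2]); im=shot('scene',F)["pixels"]
hsv=cv2.cvtColor(im,cv2.COLOR_BGR2HSV); o,p,q=pose(); g=p-19*q.as_matrix()[:,0]
b=g-[0,0,60]; pr=np.vstack([proj(F,c) for c in cyl(b,[0,0,1],27,75)]); x0,y0=(pr.min(0)-25).astype(int); x1,y1=(pr.max(0)+25).astype(int)
m=((hsv[...,0]<6)|(hsv[...,0]>172))&(hsv[...,1]>180)&(hsv[...,2]>40)
m=m.astype(np.uint8); z=np.zeros_like(m); z[y0:y1,x0:x1]=m[y0:y1,x0:x1]
n,lab,stt,c=cv2.connectedComponentsWithStats(z)
print('pred upright base',proj(F,[b])[0].round(1),'lid',proj(F,[b+[0,0,75]])[0].round(1),'pred bbox',pr.min(0).round(),pr.max(0).round())
for i in range(1,n):
    if stt[i,4]>15: print('red',stt[i],c[i].round(1))
cr=cv2.resize(im[y0:y1,x0:x1],None,fx=4,fy=4,interpolation=cv2.INTER_CUBIC)
for cc in cyl(b,[0,0,1],27,75): cv2.polylines(cr,[((proj(F,cc)-[x0,y0]+.5)*4).astype(int)],True,(255,255,0),1)
cv2.imwrite(f'pics/j{sys.argv[1]}.png',cr); print(cr.shape,'origin',x0,y0)
plan([(pt(k,40),2)],[RP])
E
python3 jarfit.py 8 -1
```

```text
pred upright base [298.4 158.8] lid [297.2 134.4] pred bbox [287. 130.] [308. 164.]
red [291 144  13   5  45] [298.  146.2]
red [291 157  17   6  58] [299.7 160.2]
(336, 284, 3) origin 262 104
at [ 425.4 -235.3  184.7] F [-0.6 -0.5 -2.6] w 53.7 t 19.02
[[0.0143, 0.0018, 0.0031, 0.04, -0.01, -0.21], [0.0143, 0.0018, 0.0031, 0.04, -0.01, -0.21]]
```

{"fn": "carry_out", "kwargs": {"commands": [[0.014,0.002,0.003,0,0,0],[0.014,0.002,0.003,0,0,0],[0.013,0,0.003,0,0,0],[0.013,0,0.003,0,0,0],[0,0,0,0,0,0]]}}

```text
t: 19.65
ee_pos: [424.5, -229.2, 126.0]
orientation: [-0.144, 1.793, 0.126]
ft_force: [-0.2, -0.1, -2.0]
width: 53.6
```

```bash
python3 jarfit.py 9 -1; python3 - <<'E'
from h import *
o,p,q=pose(); print(q.as_matrix()[:,0].round(3)); plan([(pt(-1,6),2)],[RP])
E
```

```text
pred upright base [300.8 177.4] lid [299.7 154.1] pred bbox [290. 149.] [310. 182.]
red [295 164  12   5  44] [300.5 165.8]
red [294 176  17   6  41] [301.  178.9]
(332, 284, 3) origin 264 124
at [ 424.9 -229.4  126.5] F [-0.4 -0.6 -1.2] w 53.7 t 19.7
[[-0.014, -0.001, -0.0036, 0.1, 0.04, -0.18], [-0.014, -0.0011, -0.0036, 0.1, 0.04, -0.18]]
[-0.222 -0.03  -0.975]
at [ 424.9 -229.4  126.5] F [-0.4 -0.6 -1.2] w 53.7 t 19.7
[[0.0025, -0.0011, 0.0002, 0.1, 0.04, -0.18], [0.0025, -0.0011, 0.0002, 0.1, 0.04, -0.18]]
```

{"fn": "carry_out", "kwargs": {"commands": [[0.003,0,0,0,0,0],[0,0,0,0,0,0]]}}

```text
t: 19.95
ee_pos: [424.7, -229.8, 123.9]
orientation: [-0.145, 1.791, 0.125]
ft_force: [-0.2, 0.8, -2.1]
width: 53.4
```

{"fn": "carry_out", "kwargs": {"commands": [[0.0025,0,0,0,0,0],[0,0,0,0,0,0]]}}

```text
t: 20.2
ee_pos: [424.4, -230.1, 121.9]
orientation: [-0.145, 1.79, 0.124]
ft_force: [-0.0, 0.6, -1.7]
width: 53.7
```

```bash
python3 -c "
from h import *
for i in range(3):
    o,p,q=pose(); print(p.round(1),o['ft_force'].round(2),o['moment'].round(2)); ctrl.get_image('scene')"
```

```text
[ 424.4 -230.1  121.9] [-0.03  0.64 -1.74] [ 0.06 -0.14  0.02]
[ 424.6 -230.2  122. ] [ 0.54 -0.13 -1.71] [ 0.02 -0.18  0.04]
[ 424.6 -230.2  122. ] [ 0.13 -0.21 -1.85] [-0.   -0.18 -0.01]
```

{"fn": "carry_out", "kwargs": {"commands": [[0.0015,0,0,0,0,0],[0,0,0,0,0,0]]}}

```text
t: 20.6
ee_pos: [424.3, -230.2, 120.5]
orientation: [-0.145, 1.79, 0.124]
ft_force: [-0.5, 0.4, -2.1]
width: 53.8
```

{"fn": "carry_out", "kwargs": {"commands": [[0.001,0,0,0,0,0],[0,0,0,0,0,0]]}}

```text
t: 20.85
ee_pos: [424.1, -230.3, 119.4]
orientation: [-0.145, 1.79, 0.124]
ft_force: [0.5, -0.1, -1.3]
width: 53.5
```

```bash
cat > f.py <<'E'
from h import *
v=[]
for i in range(4):
    o,p,q=pose(); v.append(np.r_[o['ft_force'],o['moment']]); ctrl.get_image('scene')
print(p.round(1),np.mean(v,0).round(2),round(o['width'],1),round(o['t'],2))
E
python3 f.py
```

```text
[ 424.1 -230.3  119.5] [ 0.34  0.01 -1.93  0.07 -0.14  0.02] 53.2 21.0
```

{"fn": "carry_out", "kwargs": {"commands": [[0.001,0,0,0,0,0],[0,0,0,0,0,0]]}}

```text
t: 21.3
ee_pos: [423.9, -230.3, 118.5]
orientation: [-0.146, 1.79, 0.124]
ft_force: [-1.2, -0.7, -1.9]
width: 53.5
```

```bash
python3 f.py
```

```text
[ 424.  -230.4  118.6] [-0.09  0.06 -1.72  0.05 -0.16  0.  ] 53.6 21.45
```

{"fn": "carry_out", "kwargs": {"commands": [[0.001,0,0,0,0,0],[0,0,0,0,0,0]]}}

```text
t: 21.75
ee_pos: [424.1, -230.5, 117.9]
orientation: [-0.146, 1.789, 0.123]
ft_force: [-0.4, 1.6, 0.7]
width: 53.6
```

```bash
python3 f.py
```

```text
[ 424.1 -230.5  117.9] [ 0.16  0.39  0.76  0.11 -0.01 -0.02] 54.2 21.9
```

Contact is confirmed at about 2.8 N on the tray, inside the tipping margin of about 4.4 N. Releasing.

{"fn": "carry_out", "kwargs": {"commands": [[-0.0003,0,0,0,0,0],[0,0,0,0,0,0],[0,0,0,0,0,0],[0,0,0,0,0,0]], "grip": 0.2}}

```text
t: 22.45
ee_pos: [424.2, -230.6, 118.2]
orientation: [-0.146, 1.789, 0.123]
ft_force: [-1.0, 1.3, 0.0]
width: 70.8
```

```bash
python3 f.py; python3 - <<'E'
from h import *
d=shot('scene','pics/s10.png'); a=cv2.imread('pics/s5.png').astype(int); b=d['pixels'].astype(int)
# tray rim shift: phase correlation on the far/+x end of tray
for nm,(x0,y0,x1,y1) in dict(far=(225,185,262,226),near=(300,165,332,195)).items():
    g=lambda i:cv2.cvtColor(i.astype(np.uint8),cv2.COLOR_BGR2GRAY)[y0:y1,x0:x1].astype(np.float32)
    print(nm,cv2.phaseCorrelate(g(a),g(b)))
o,p,q=pose(); plan([(p-55*q.as_matrix()[:,0],3),([p[0],p[1]+20,260],2)],[q,q])
E
```

```text
[ 424.2 -230.6  118.2] [-0.57  0.65 -0.14  0.03 -0.09 -0.  ] 70.0 22.6
far ((0.009396030700496993, 0.513927040539162), 1.0083115450541178)
near ((-0.24770027027473773, -0.1776619704655431), 0.5825935627023379)
at [ 424.2 -230.6  118.2] F [ 0.1 -0.1 -0.4] w 70.1 t 22.7
[[-0.0183, 0.0, 0.0, 0.0, 0.0, 0.0], [-0.0183, 0.0, 0.0, 0.0, 0.0, 0.0], [-0.0183, 0.0, 0.0, 0.0, 0.0, 0.0], [-0.042, 0.0102, -0.014, 0.0, 0.0, 0.0], [-0.042, 0.0102, -0.014, 0.0, 0.0, 0.0]]
```

{"fn": "carry_out", "kwargs": {"commands": [[-0.01,0,0,0,0,0],[-0.018,0,0,0,0,0],[-0.027,0,0,0,0,0],[-0.042,0.01,-0.014,0,0,0],[-0.042,0.01,-0.014,0,0,0],[0,0,0,0,0,0]]}}

```text
t: 23.45
ee_pos: [425.3, -210.4, 267.3]
orientation: [-0.146, 1.787, 0.123]
ft_force: [0.0, 0.3, -0.1]
width: 70.0
```

```bash
python3 - <<'E'
from h import *
st('jl'); plan([(np.array([470,200,265]),8),(gt('jl')+80*AX,5)],[frame(3,13.5,13.5),RG])
a=cv2.imread('pics/s5.png').astype(int); b=shot('scene','pics/s11.png')['pixels']; shot('top','pics/t11.png')
for nm,(x0,y0,x1,y1) in dict(far=(225,185,262,226),near=(300,165,332,195)).items():
    g=lambda i:cv2.cvtColor(i.astype(np.uint8),cv2.COLOR_BGR2GRAY)[y0:y1,x0:x1].astype(np.float32)
    print(nm,cv2.phaseCorrelate(g(a),g(b)))
E
```

```text
q [-0.409  0.242  1.801 -0.121  1.288 -2.102] toolx [-0.217 -0.033 -0.976] off(RK) [-280.7 -512.5 -121.3]
at [ 425.3 -210.4  267.3] F [ 0.   0.3 -0.1] w 70.0 t 23.45
[[-0.0026, 0.0497, 0.0138, -0.49, -1.95, -0.07], [-0.0022, 0.0495, 0.0143, -0.49, -1.95, -0.07], [-0.0017, 0.0494, 0.0148, -0.49, -1.95, -0.07], [-0.0013, 0.0493, 0.0153, -0.49, -1.95, -0.07], [-0.0008, 0.0492, 0.0157, -0.49, -1.95, -0.07], [-0.0003, 0.049, 0.0162, -0.49, -1.95, -0.07], [0.0002, 0.0489, 0.0166, -0.49, -1.95, -0.07], [0.0007, 0.0487, 0.017, -0.49, -1.95, -0.07]]
[[0.0235, 0.0248, 0.0116, -0.0, -2.6, -0.0], [0.024, 0.0248, 0.0105, 0.0, -2.6, 0.0], [0.0245, 0.0248, 0.0094, 0.0, -2.6, -0.0], [0.0249, 0.0248, 0.0083, 0.0, -2.6, 0.0], [0.0252, 0.0248, 0.0072, -0.0, -2.6, -0.0]]
far ((0.01778000803541957, 0.5213730194283315), 1.0123453605837291)
near ((-0.3503576787864837, -0.0013998182105243728), 0.6190881063540776)
```

{"fn": "carry_out", "kwargs": {"commands": [[-0.0025,0.05,0.014,-0.5,-1.95,0],[-0.002,0.0495,0.0145,-0.5,-1.95,0],[-0.0015,0.0495,0.015,-0.5,-1.95,0],[-0.001,0.049,0.0155,-0.5,-1.95,0],[-0.001,0.049,0.0155,-0.5,-1.95,0],[0,0.049,0.016,-0.5,-1.95,0],[0,0.049,0.0165,-0.5,-1.95,0],[0.0005,0.0485,0.017,-0.5,-1.95,0]], "grip": 0}}

```text
t: 24.55
ee_pos: [467.0, 208.4, 252.9]
orientation: [-0.162, 1.527, 0.195]
ft_force: [1.1, -0.7, 0.1]
width: 87.8
```

```bash
python3 - <<'E'
from h import *
st('jl'); plan([(gt('jl')+75*AX,6)],[RG])
E
```

```text
q [ 0.39   0.199  1.875  0.012  1.026 -1.415] toolx [ 0.033  0.025 -0.999] off(RK) [-201.1 -114.9   -7.3]
at [467.  208.4 252.9] F [ 1.1 -0.7  0.1] w 87.8 t 24.55
[[0.0185, 0.0189, 0.0104, -0.09, -2.3, -0.15], [0.0189, 0.019, 0.0097, -0.09, -2.3, -0.15], [0.0192, 0.019, 0.009, -0.09, -2.3, -0.15], [0.0195, 0.019, 0.0082, -0.09, -2.3, -0.15], [0.0198, 0.0191, 0.0075, -0.09, -2.3, -0.15], [0.02, 0.0191, 0.0067, -0.09, -2.3, -0.15]]
```

{"fn": "carry_out", "kwargs": {"commands": [[0.0185,0.019,0.0105,-0.1,-2.3,-0.15],[0.019,0.019,0.0095,-0.1,-2.3,-0.15],[0.019,0.019,0.009,-0.1,-2.3,-0.15],[0.0195,0.019,0.008,-0.1,-2.3,-0.15],[0.02,0.019,0.0075,-0.1,-2.3,-0.15],[0.02,0.019,0.0065,-0.1,-2.3,-0.15],[0,0,0,0,0,0]]}}

```text
t: 25.42
ee_pos: [500.6, 339.7, 130.8]
orientation: [-0.163, 1.294, 0.203]
ft_force: [0.7, 0.3, -0.9]
width: 87.7
```

```bash
python3 - <<'E'
from h import *
st('jl'); plan([(gt('jl')+30*AX,3),(gt('jl'),4)],[RG,RG])
E
```

```text
q [ 0.631  0.433  1.911 -0.202  0.559 -1.024] toolx [ 0.26   0.058 -0.964] off(RK) [-63.6   4.8 -11.1]
at [500.6 339.7 130.8] F [ 0.7  0.3 -0.9] w 87.7 t 25.43
[[0.01, -0.0016, 0.0062, 0.15, -0.19, 0.08], [0.01, -0.0016, 0.0062, 0.15, -0.19, 0.08], [0.0101, -0.0016, 0.0062, 0.15, -0.19, 0.08], [0.0073, -0.0, 0.0017, 0.0, 0.0, 0.0], [0.0073, -0.0, 0.0017, 0.0, 0.0, 0.0], [0.0073, -0.0, 0.0017, 0.0, 0.0, 0.0], [0.0073, -0.0, 0.0017, 0.0, 0.0, 0.0]]
```

{"fn": "carry_out", "kwargs": {"commands": [[0.01,-0.001,0.006,0.1,-0.2,0],[0.01,-0.001,0.006,0.1,-0.2,0],[0.01,-0.001,0.006,0.1,-0.2,0],[0.007,0,0.0015,0,0,0],[0.007,0,0.0015,0,0,0],[0.006,0,0.0015,0,0,0],[0.004,0,0,0,0,0],[0,0,0,0,0,0]]}}

```text
t: 26.42
ee_pos: [540.1, 343.1, 82.2]
orientation: [-0.155, 1.285, 0.197]
ft_force: [-0.5, 1.0, 0.9]
width: 87.6
```

```bash
python3 - <<'E'
from h import *
st('jl'); plan([(gt('jl'),2)],[RG])
E
```

```text
q [ 0.597  0.55   1.861 -0.223  0.482 -1.024] toolx [ 0.269  0.059 -0.961] off(RK) [-2.1 -1.1 -0.4]
at [540.1 343.1  82.2] F [-0.5  1.   0.9] w 87.6 t 26.43
[[0.001, 0.0005, 0.0004, -0.01, -0.01, 0.15], [0.001, 0.0005, 0.0004, -0.01, -0.01, 0.15]]
```

Well aligned. Closing.

{"fn": "carry_out", "kwargs": {"commands": [[0.0015,0.001,0,0,0,0],[0,0,0,0,0,0],[0,0,0,0,0,0],[0,0,0,0,0,0],[0,0,0,0,0,0],[0,0,0,0,0,0]], "grip": 1}}

```text
t: 27.18
ee_pos: [540.2, 344.6, 81.3]
orientation: [-0.155, 1.284, 0.198]
ft_force: [0.9, -0.3, 0.0]
width: 53.7
```

{"fn": "carry_out", "kwargs": {"commands": [[-0.01,0,-0.0022,0,0,0],[-0.0156,0,-0.0035,0,0,0],[-0.0156,0,-0.0035,0,0,0],[-0.0156,0,-0.0035,0,0,0],[-0.0156,0,-0.0035,0,0,0],[-0.01,0,-0.002,0,0,0],[0,0,0,0,0,0]]}}

```text
t: 28.05
ee_pos: [497.2, 334.6, 161.7]
orientation: [-0.155, 1.284, 0.198]
ft_force: [0.8, 0.0, -1.7]
width: 53.9
```

```bash
python3 - <<'E'
from h import *
st('jl'); o,p,q=pose(); print(o['width'],o['ft_force'])
plan([([p[0]-5,p[1]-20,250],3),([600,60,260],6),(pt(1,75),7)],[q,frame(2,TY,TY),RP])
E
```

```text
q [ 0.629  0.375  1.914 -0.195  0.605 -1.029] toolx [ 0.27   0.06  -0.961] off(RK) [-92.8   0.7  -0.1]
53.8628117555337 [ 0.79192563  0.03894122 -1.69963412]
at [497.2 334.6 161.7] F [ 0.8  0.  -1.7] w 53.9 t 28.05
[[-0.0291, -0.0062, 0.0051, 0.0, 0.0, 0.0], [-0.0291, -0.0062, 0.0051, 0.0, 0.0, 0.0], [-0.0291, -0.0062, 0.0051, 0.0, 0.0, 0.0], [0.0007, -0.0455, 0.0077, 0.67, 2.34, -0.06], [0.0004, -0.0454, 0.0083, 0.67, 2.34, -0.06], [0.0001, -0.0453, 0.0088, 0.67, 2.34, -0.06], [-0.0002, -0.0452, 0.0093, 0.67, 2.34, -0.06], [-0.0005, -0.045, 0.0099, 0.67, 2.34, -0.06]]
[[-0.0009, -0.0449, 0.0103, 0.67, 2.34, -0.06], [0.0098, -0.037, -0.0051, 0.0, 2.14, -0.0], [0.0099, -0.037, -0.0047, 0.0, 2.14, 0.0], [0.0101, -0.037, -0.0043, -0.0, 2.14, -0.0], [0.0103, -0.037, -0.0039, -0.0, 2.14, 0.0], [0.0104, -0.037, -0.0035, 0.0, 2.14, 0.0], [0.0105, -0.037, -0.0032, -0.0, 2.14, -0.0], [0.0106, -0.037, -0.0028, 0.0, 2.14, 0.0]]
```

{"fn": "carry_out", "kwargs": {"commands": [[-0.029,-0.006,0.005,0,0,0],[-0.029,-0.006,0.005,0,0,0],[-0.029,-0.006,0.005,0,0,0],[0.0005,-0.0455,0.0075,0.7,2.35,0],[0.0005,-0.0455,0.0085,0.7,2.35,0],[0,-0.0455,0.009,0.7,2.35,0],[0,-0.045,0.0095,0.7,2.35,0],[-0.0005,-0.045,0.01,0.7,2.35,0]]}}

```text
t: 29.05
ee_pos: [583.1, 98.7, 257.3]
orientation: [-0.131, 1.502, 0.148]
ft_force: [-0.2, 0.6, -1.9]
width: 53.6
```

```bash
python3 - <<'E'
from h import *
plan([(pt(1,80),8)],[RP])
E
```

```text
at [583.1  98.7 257.3] F [-0.2  0.6 -1.9] w 53.6 t 29.05
[[0.0073, -0.0375, -0.0039, 0.11, 2.09, -0.03], [0.0074, -0.0375, -0.0035, 0.11, 2.09, -0.03], [0.0076, -0.0375, -0.0032, 0.11, 2.09, -0.03], [0.0077, -0.0375, -0.0028, 0.11, 2.09, -0.03], [0.0078, -0.0375, -0.0025, 0.11, 2.09, -0.03], [0.0079, -0.0375, -0.0021, 0.11, 2.09, -0.03], [0.008, -0.0375, -0.0018, 0.11, 2.09, -0.03], [0.0081, -0.0375, -0.0014, 0.11, 2.09, -0.03]]
```

{"fn": "carry_out", "kwargs": {"commands": [[0.0072,-0.0375,-0.004,0.1,2.1,0],[0.0072,-0.0375,-0.0035,0.1,2.1,0],[0.0072,-0.0375,-0.003,0.1,2.1,0],[0.0072,-0.0375,-0.003,0.1,2.1,0],[0.0072,-0.037,-0.0025,0.1,2.1,0],[0.0072,-0.037,-0.002,0.1,2.1,0],[0.0072,-0.036,-0.002,0.1,2.1,0],[0.0072,-0.032,-0.0015,0.1,2.1,0]]}}

```text
t: 30.05
ee_pos: [610.4, -205.3, 192.9]
orientation: [-0.143, 1.806, 0.12]
ft_force: [0.2, 0.7, -1.7]
width: 53.7
```

{"fn": "carry_out", "kwargs": {"commands": [[0,0,0,0,0,0],[0,0,0,0,0,0]]}}

```text
t: 30.3
ee_pos: [610.1, -207.0, 190.3]
orientation: [-0.14, 1.808, 0.119]
ft_force: [-0.3, 0.6, -1.7]
width: 53.6
```

```bash
python3 jarfit.py 12 1; python3 -c "
from h import *
st('jl')"
```

```text
pred upright base [250.9 185.8] lid [247.9 160.2] pred bbox [237. 155.] [261. 192.]
red [242 171  13   6  51] [248.6 173.8]
red [242 183  20   9  75] [252.1 187.8]
(348, 300, 3) origin 211 129
at [ 610.  -206.9  190.3] F [ 0.5  0.2 -3.2] w 53.3 t 30.35
[[0.0168, 0.0029, 0.0046, -0.1, -0.42, -0.21], [0.0168, 0.0029, 0.0045, -0.1, -0.42, -0.21]]
q [-0.297  0.592  1.45  -0.103  1.322 -1.992] toolx [-0.237 -0.032 -0.971] off(RK) [-125.9 -552.2   -0.8]
```

{"fn": "carry_out", "kwargs": {"commands": [[0.016,0.003,0.005,-0.1,-0.4,-0.1],[0.016,0.003,0.005,-0.1,-0.4,-0.1],[0.012,0,0.003,0,0,0],[0.011,0,0.003,0,0,0],[0,0,0,0,0,0]]}}

```text
t: 30.98
ee_pos: [611.6, -196.3, 129.5]
orientation: [-0.148, 1.792, 0.124]
ft_force: [-0.5, -0.7, -2.2]
width: 53.6
```

```bash
python3 jarfit.py 13 1; python3 -c "
from h import *
plan([(pt(1,4),2)],[RP])"; python3 f.py
```

```text
pred upright base [255.  207.1] lid [252.3 182.7] pred bbox [242. 177.] [265. 213.]
red [246 193  14   6  57] [252.8 195.9]
red [247 205  19   8  45] [256.  209.3]
(340, 296, 3) origin 216 152
at [ 611.9 -196.5  130.1] F [-0.3 -0.5 -1.2] w 53.5 t 31.02
[[-0.0121, -0.002, -0.0042, 0.11, 0.05, -0.09], [-0.0121, -0.002, -0.0042, 0.11, 0.05, -0.09]]
at [ 611.9 -196.5  130.1] F [-0.3 -0.5 -1.2] w 53.5 t 31.02
[[0.0055, -0.002, -0.0001, 0.11, 0.05, -0.09], [0.0055, -0.002, -0.0001, 0.11, 0.05, -0.09]]
[ 612.6 -196.9  131.3] [ 0.03 -0.22 -1.74  0.06 -0.16  0.01] 53.7 31.18
```

{"fn": "carry_out", "kwargs": {"commands": [[0.004,-0.002,0,0,0,0],[0.004,-0.001,0,0,0,0],[0,0,0,0,0,0]]}}

```text
t: 31.6
ee_pos: [611.6, -200.9, 123.8]
orientation: [-0.148, 1.788, 0.122]
ft_force: [-0.0, 0.4, -1.7]
width: 54.0
```

```bash
python3 f.py
```

```text
[ 612.  -200.8  124.2] [-0.11 -0.02 -1.8   0.05 -0.17 -0.01] 53.3 31.75
```

{"fn": "carry_out", "kwargs": {"commands": [[0.0015,0,0,0,0,0],[0,0,0,0,0,0]]}}

```text
t: 32.05
ee_pos: [611.8, -200.7, 122.8]
orientation: [-0.149, 1.787, 0.122]
ft_force: [-0.9, 0.7, -2.9]
width: 53.3
```

```bash
python3 f.py
```

```text
[ 611.9 -200.8  123. ] [-0.39  0.21 -2.24  0.05 -0.18 -0.04] 53.8 32.2
```

{"fn": "carry_out", "kwargs": {"commands": [[0.0015,0,0,0,0,0],[0,0,0,0,0,0]]}}

```text
t: 32.5
ee_pos: [611.5, -200.8, 121.4]
orientation: [-0.149, 1.787, 0.121]
ft_force: [0.4, -0.6, -2.1]
width: 53.2
```

```bash
python3 f.py
```

```text
[ 611.7 -200.9  121.6] [ 0.28 -0.08 -1.98  0.06 -0.19 -0.  ] 53.6 32.65
```

{"fn": "carry_out", "kwargs": {"commands": [[0.001,0,0,0,0,0],[0,0,0,0,0,0]]}}

```text
t: 32.95
ee_pos: [611.5, -200.9, 120.6]
orientation: [-0.149, 1.787, 0.121]
ft_force: [-0.2, -0.6, -2.5]
width: 53.3
```

```bash
python3 f.py
```

```text
[ 611.6 -200.9  120.7] [ 0.11 -0.22 -2.23  0.09 -0.16  0.01] 53.7 33.1
```

{"fn": "carry_out", "kwargs": {"commands": [[0.001,0,0,0,0,0],[0,0,0,0,0,0]]}}

```text
t: 33.4
ee_pos: [611.4, -201.0, 119.7]
orientation: [-0.149, 1.786, 0.121]
ft_force: [0.2, -0.4, -2.4]
width: 53.7
```

```bash
python3 f.py
```

```text
[ 611.5 -201.   119.8] [-0.12  0.21 -2.42  0.05 -0.15  0.03] 53.7 33.55
```

{"fn": "carry_out", "kwargs": {"commands": [[0.0008,0,0,0,0,0],[0,0,0,0,0,0]]}}

```text
t: 33.85
ee_pos: [611.3, -201.0, 119.0]
orientation: [-0.149, 1.786, 0.121]
ft_force: [0.3, 0.8, -1.2]
width: 53.3
```

```bash
python3 f.py
```

```text
[ 611.3 -201.   119.1] [ 0.36  0.23 -1.68  0.04 -0.15 -0.02] 53.9 34.0
```

{"fn": "carry_out", "kwargs": {"commands": [[0.0008,0,0,0,0,0],[0,0,0,0,0,0]]}}

```text
t: 34.3
ee_pos: [611.5, -201.1, 118.8]
orientation: [-0.149, 1.785, 0.121]
ft_force: [-0.3, 0.1, -2.0]
width: 53.5
```

```bash
python3 f.py
```

```text
[ 611.5 -201.1  118.8] [-0.06  0.38 -0.76  0.09 -0.02  0.  ] 53.6 34.45
```

Contact: about 1.3 N of the weight is now carried by the tray. Releasing and retracting.

{"fn": "carry_out", "kwargs": {"commands": [[0,0,0,0,0,0],[0,0,0,0,0,0],[0,0,0,0,0,0],[0,0,0,0,0,0]], "grip": 0.2}}

```text
t: 35.0
ee_pos: [611.9, -201.3, 119.0]
orientation: [-0.149, 1.785, 0.121]
ft_force: [0.2, -0.6, -0.6]
width: 70.3
```

```bash
python3 f.py
```

```text
[ 611.8 -201.3  119. ] [-0.35 -0.16 -0.3   0.04 -0.07  0.  ] 70.4 35.15
```

{"fn": "carry_out", "kwargs": {"commands": [[-0.01,0,0,0,0,0],[-0.018,0,0,0,0,0],[-0.027,0,0,0,0,0],[-0.04,0.01,0,0,0,0],[-0.02,0.05,0,0,0,0],[0,0.055,0,0,0,0],[0,0.055,0,0,0,0],[0,0.05,0,0,0,0]]}}

```text
t: 36.2
ee_pos: [604.5, 22.6, 245.4]
orientation: [-0.145, 1.773, 0.115]
ft_force: [1.0, -0.8, -0.2]
width: 70.2
```

{"fn": "carry_out", "kwargs": {"commands": [[0,0.05,0,0,0,0],[0,0.05,0,0,0,0],[0,0.02,0,0,0,0],[0,0,0,0,0,0]]}}

```text
t: 36.7
ee_pos: [585.6, 148.2, 251.2]
orientation: [-0.149, 1.765, 0.119]
ft_force: [0.4, -0.3, -0.9]
width: 70.1
```

```bash
python3 f.py; python3 - <<'E'
from h import *
ims=[]
for n,(x0,y0,w,h),f in(('top',(130,140,400,180),2),('scene',(150,90,350,300),1)):
    F=f'pics/{n}14.png'; im=shot(n,F)['pixels']
    if n=='top':
        a=im[185:315,370:460]; b=cv2.resize(a,None,fx=4,fy=4,interpolation=cv2.INTER_CUBIC); q=proj(F,[[*(TR+np.array([[np.cos(.1646),-np.sin(.1646)],[np.sin(.1646),np.cos(.1646)]])@c),110] for c in((144,55),(144,-55),(-144,-55),(-144,55))])
        cv2.polylines(b,[((q-[370,185]+.5)*4).astype(int)],True,(0,255,0),1); t=b
    else: s=cv2.resize(im[90:380,180:510],None,fx=1.3,fy=1.3); z=cv2.resize(im[130:230,220:335],None,fx=1.9,fy=1.9,interpolation=cv2.INTER_CUBIC)
col=np.vstack([s,cv2.copyMakeBorder(z,0,0,0,s.shape[1]-z.shape[1],0)]); H=max(col.shape[0],t.shape[0])
pad=lambda i:cv2.copyMakeBorder(i,0,H-i.shape[0],0,0,0)
cv2.imwrite('pics/fin.png',np.hstack([pad(t),pad(col)])); print(H,t.shape[1]+col.shape[1])
E
```

```text
[585.8 146.1 250.6] [-0.25 -0.43 -0.39  0.01 -0.05 -0.  ] 70.5 36.85
567 789
```

View pics/fin.png

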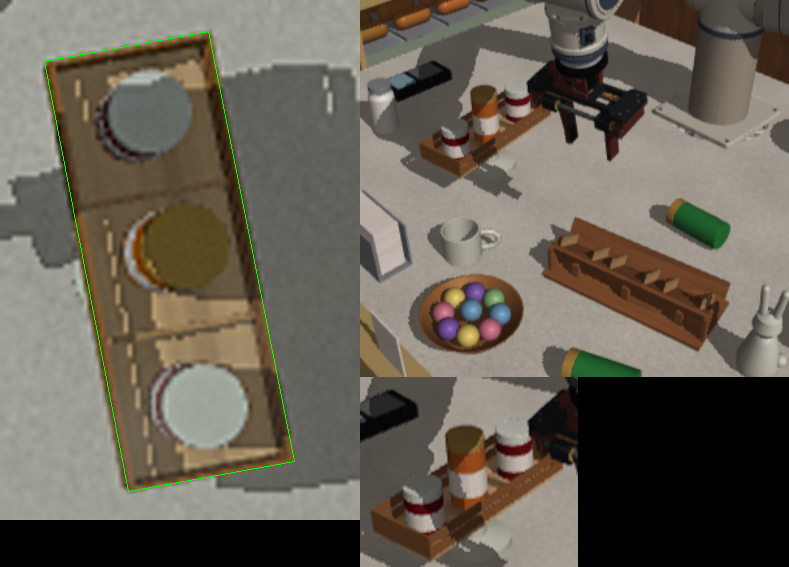

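The final view shows three upright jars, one per bay, with lids at crop pixels (150,115), (187,247) and (205,405). The tray still matches its original outline and the rack is empty. The mug, bunny and shaker look untouched, and the gripper is clear. Handing in.

```bash
python3 -c "
from h import *
o=ctrl.get_obs(); print(o['t'],np.round(o['qpos'],2),np.abs(o['qvel']).max()); ctrl.close_job()"
```

```text
37.0 [ 0.22  0.46  1.52  0.01  1.36 -1.52] 0.0031406325005272455
the job is handed in; nothing more can be done
```

The tray is filled and handed in at 37 s of the 72 s allowed: honey in the middle bay first, then a jam jar in the near end bay, then one in the far end bay. I lowered each jar in steps of about 1 mm near the floor and released it at light contact. The first jam jar loaded the tray most, at about 2.8 N.

**Last checks:** the final pictures show all three jars upright, one per bay. The tray matches its original outline from above. The mug, bunny, shaker and green jars look unmoved, the rack is empty and the gripper is clear of everything. The honey sits about 3 mm off centre along the tray.

**What disagreed:**
- **Wrist joint at its limit:** on the first approach to the first jam jar, joint 5 sat at its lower stop. It read 0.108 against the 0.11 limit, within rounding, and I can't tell whether that counts as passing the range. I backed off and gripped both jam jars with the tool about 13° more upright than the jar.
- **Camera and arm readings:** these differed by a few mm, up to about 7 mm when gripping the honey. The bays and grip had room for that.
- **Tray shift check:** after the first jam jar, an image comparison suggested a shift of about 0.5 px at one end of the tray. I took this as a shadow change, and the later outline check showed no movement.

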